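# Fit the second tier to the mosaic lazy susan

## Robot

A 7-joint arm with a two-finger parallel gripper is mounted at the origin on the work surface. World frame = base frame: x ahead of the robot, y to its left, z up, the work surface at z = 0. Lengths are in m, angles in rad, forces in N, time in s.
With the tool pointing down it reaches from about 0.425 to 0.975 m from the base axis. Payload 16.7 kg.
Tool frame: the origin (TCP) lies midway between the tips of the shut fingers; the grasp point (between the pads) lies 19 mm behind it (r.grasp_offset is the distance from the TCP to the grasp point, in m); z points along the fingers, y is the line along which they close (so a half turn about z gives the same grasp; the last joint's range is limited). The gripper opens to 85 mm and grips with 20 to 120 N. Pads are 22 mm wide; open, the fingers measure 114 mm over their backs; the gripper's body (76 mm by 85 mm) begins 54 mm behind the grasp point. The pads swing forward as they close: fully open they stand 13 mm farther back than shut.
Start: joints at [1.196, 0.426, 0.074, 1.606, -0.034, 1.111, -0.067], TCP at [0.15, -0.658, 0.202] pointing down, gripper open.
Joint ranges: [-2.85, 2.85], [-0.5, 2.14], [-1.23, 1.37], [0.21, 2.46], [-1.02, 4.16], [0.16, 2.05], [-2.73, 2.73]. Speed limits (rad/s): [1.89, 1.89, 2.39, 2.39, 3.01, 3.01, 3.01].

## Interface

Orientations are given as a unit quaternion [w, x, y, z].
In Python, from station import r gives the robot as it stands.
- The arm moves only by the tool play_rows, never from a script. Its argument "rows" is a list of rows, each a list of 7 numbers: the shift along the tool's x, y, z in mm, then the turn, a rotation vector about the tool's x, y, z in rad, then the opening, from -1 (shut) to 1 (fully open). In form: [[dx, dy, dz, wx, wy, wz, claw], ...]. A call has 1 to 10 rows; each row shifts and turns the commanded pose from where the row before left it, along the tool's axes as they then stand; what a row does not reach is not made up. A row lasts 1/10 s, in which the tool goes at most 50 mm and 8.59 degrees, less where a joint would pass 70% of its speed; a pose out of reach is approached as far as the arm can. A call is refused whole if a number of a shift passes 50 or a number of a turn 0.15, either way. A call with a gripper value outside its range is refused whole. The fingers move at their own pace and stop on an object; "force" is the grip in N (left out, the last holds). Time passes only in rows, so rows that do not move let the fingers close. It gives the time, the measured TCP pose, the force, the opening and the grip force at its end, in the units of the state.
- r.state(): the state, without advancing time (a new reading comes with each control period).
- r.capture(name): name is "side" or "top"; returns the picture (384x512x3 uint8, red, green, blue); there is no depth.
- r.get_calibration(name): a dict with "fx", "fy", "cx", "cy" (pixels), "R" (3x3) and "t" (3): a world point X has camera coordinates R X + t. Camera axes: x right, y down, z forward; pixel columns grow to the right and rows downward; lengths in m; the calibration is good to about 2 mm. A picture is of the moment at which its call begins. get_calibration takes no time and is no camera call.
- r.sign_off(): hands the job in; it is judged then, once.
Trained networks look in the newest picture that a camera, given by its name, has taken for a name from the list of things; names that differ only in an ending like _2 or _b are one class to them, and where a whole thing is asked for, a point or a joint stands for the part that bears it (a point fixed in the world has none). Each returns a list of dicts, best first, with "p" (0 to 1); they miss things now and then, are a little off and sometimes report something else, mostly with a low value. They report only what shows in the picture. A call takes as long as a camera call.
- r.cut_out(camera, thing): "region" (384x512 bool, what is visible of it) and "bbox" ([left, top, right, bottom] in pixels, round what is visible of it).
The state is a dict: "clock": time; "joints": joint angles; "joint_velocities": joint speeds; "joint_efforts": joint torques, N m; "eef_pos": TCP position; "orientation": TCP orientation; "ft_force": force on the tool from outside, world axes, zero at the start; "wrist_torque": the same for the moment, N m; "width": finger opening in m; "finger_force": force on a finger pad.
Only numpy, scipy, OpenCV 4.12 (cv2) and the standard library are available. Lean on these libraries where they do the work, as an engineer would, in place of code of your own. Each camera call takes 0.05 s, during which the arm holds its last target. There are 200 camera calls.

## Task

Fit the second tier to the lazy susan: first take the hammer head away from the spindle and lay it flat in the shallow steel tray, then slide the aluminium spacer sleeve down over the spindle, its slotted foot straddling the drive pin, until it stands fully home on the turntable, and last slide the pine tier down over the same spindle until it sits level on the sleeve. Lower both parts under control rather than letting them drop, let go of everything, and leave all the other things as they stand: in particular, do not swing the turntable round.

Things in the scene. Friction and masses are not known exactly. Their poses are not given: they have to be found in the camera images.
- hammer: Sizes in mm. Steel hammer head (no handle), bar 120 long (its x), 26 wide, 26 high; middle 40 is 30 wide and high, last 12 of each end 14 high. 0.35 kg. Lies flat, z up; origin: centre of underside. Starts on the turntable, its long side along the drive pin about 15 from the spindle's axis, where the sleeve's foot must go; centre 30-40 beyond the axis, so only its +x end has room for fingers.
- tray: Fixed, shallow dark steel tray on the shelf, open on top, outer 100 mm (its x) by 150 mm (its y), walls 4 mm thick and 22 mm high, floor 4 mm thick. Origin: centre of the underside.
- sleeve: Sizes in mm. Aluminium spacer sleeve, upright on the shelf, 62 high. Lower 14: square foot 44 x 44 with a slot 13 wide right through along its x axis, open below, 14 high. Above: eight-sided tube 38 across flats, flats facing +-x, +-y and the diagonals (grip at any multiple of 45 degrees). Bore 23 across flats, right through. 0.16 kg. Origin: centre of underside, z up.
- tier: Sizes in mm. Pine upper tier flat on the shelf: round plate 130 across, 8 thick, with an eight-sided hub 38 across flats on top in the middle, from 8 to 40 above the underside; hub flats face +-x, +-y and the diagonals. Bore 23 across through plate and hub. 0.22 kg. Origin: centre of underside, z up.
- spindle_foot (a point): Sizes in mm. Foot of the upright steel spindle: point on the turntable's axis at its top surface, 40 above the shelf; z up. Spindle 20 thick, 92 high above this point, last 8 tapering to 12. A drive pin 8 thick crosses its foot along this point's x axis, reaching 20 either side of the axis, pin centre 6 above the turntable. Turns with the turntable.
- susan_rim (a point): Point on the rim of the lazy-susan turntable, on its top surface 150 mm from the axis along point spindle_foot's +x. The turntable is a pine disc 300 mm across, 21 mm thick, its top 40 mm above the shelf, on a stiff bearing (about 0.25 N m to turn it); it carries spindle and pin.
- rondel: Bystander on the turntable: indigo glass disc 68 mm across, 12 mm high. Origin: centre of the underside.
- stone_tile: Bystander on the turntable: ochre stoneware tile 70 x 70 x 10 mm with a chipped corner. Origin: centre of the underside.
- cork_block: Bystander on the turntable: round cork sanding block 66 mm across, 35 mm high. Origin: centre of the underside.
- jar: Bystander on the shelf: squat lidded glass jar 72 mm across, 85 mm high. Origin: centre of the underside.
- sealer: Bystander on the shelf: white bottle 52 mm across, 130 mm high. Origin: centre of the underside.
- tin: Bystander on the shelf: steel tin 68 mm across, 90 mm high. Origin: centre of the underside.

How it is judged:
By the outcome, as a careful person would: the job done as asked, in the order asked, and still so for the second after the job is handed in, with the robot touching nothing.
It also fails if it takes over 72 s, if anything falls off the work surface, if the arm or the gripper's body presses on something with over 40 N, if the wrist force passes 120 N, or if a joint passes its speed limit or range.

## Working session

There is one attempt and no reset: what is moved stays moved. The work goes in short steps, Python scripts to look and compute and a tool call to move; the robot and the scene stay as the last step left them, time stands still between calls to the robot, and variables do not carry over. Pictures are saved under pics/ and viewed, at most 10 in all, crops included, and the job is handed in when it is done.

Besides the shell and the picture viewer there is one more tool, called after ">>>" by a JSON object that holds its "name" and its "arguments", one argument or row to a line. play_rows: Moves the arm, as the interface text tells. Its arguments: {"type":"object","properties":{"rows":{"type":"array"},"force":{"type":"number"}},"required":["rows"]}

```bash
ls; mkdir -p pics; python3 - <<'E'
from station import r
import cv2,numpy as np
s=r.state();print({k:np.round(v,4).tolist() for k,v in s.items()},r.grasp_offset)
for n in("side","top"):
    im=r.capture(n);cv2.imwrite(f"pics/{n}0.png",cv2.cvtColor(im,cv2.COLOR_RGB2BGR))
    c=r.get_calibration(n);print(n,{k:np.round(v,3).tolist() for k,v in c.items()}, (-np.array(c["R"]).T@c["t"]).round(3))
    for t in["hammer","tray","sleeve","tier","spindle_foot","rondel","stone_tile","cork_block","jar","sealer","tin"]:
        print(t,[(d["bbox"],round(d["p"],2)) for d in r.cut_out(n,t)[:2]])
print(r.state()["clock"])
E
```

```text
pics
{'clock': 0.0, 'joints': [1.1965, 0.4267, 0.0738, 1.6066, -0.0341, 1.1108, -0.0671], 'joint_velocities': [0.0, 0.002, 0.0013, -0.0003, -0.0007, -0.0001, 0.001], 'joint_efforts': [0.0014, -94.9818, 3.7618, -46.3531, 0.0195, 0.01, -0.0001], 'eef_pos': [0.1503, -0.6576, 0.2009], 'orientation': [-0.0006, 0.9937, 0.1122, -0.0001], 'ft_force': [-1.1049, -0.3448, -0.2304], 'wrist_torque': [0.0394, 0.0444, -0.0388], 'finger_force': 0.0, 'width': 0.0855} 0.0187
side {'fx': 439.536, 'fy': 439.536, 'cx': 263.465, 'cy': 191.406, 'R': [[-0.76, -0.65, -0.015], [-0.457, 0.55, -0.698], [0.463, -0.524, -0.715]], 't': [0.415, 0.316, 1.298]} [-0.14   0.776  1.156]
hammer [([226.2, 190.2, 255.4, 205.6], 0.77), ([210.7, 169.4, 298.0, 239.4], 0.33)]
tray [([319.5, 160.3, 365.9, 191.4], 0.56)]
sleeve [([217.3, 271.4, 229.6, 298.3], 0.64)]
tier [([166.6, 245.3, 209.5, 278.2], 0.81)]
spindle_foot [([213.3, 170.9, 296.9, 235.5], 0.77)]
rondel [([256.8, 211.9, 271.7, 225.3], 0.75)]
stone_tile [([267.4, 181.3, 291.9, 201.4], 0.89), ([319.2, 160.6, 366.7, 191.4], 0.26)]
cork_block [([242.0, 165.2, 262.4, 18
[... 415 characters left out ...]
.18)]
tray [([332.0, 207.7, 371.8, 236.4], 0.62), ([221.4, 147.7, 300.9, 230.3], 0.58)]
sleeve [([166.2, 230.6, 183.8, 245.3], 0.43)]
tier [([161.9, 183.2, 196.7, 218.0], 0.61), ([273.8, 187.1, 297.5, 212.2], 0.21)]
spindle_foot [([218.8, 148.2, 305.3, 227.8], 0.89)]
rondel [([242.6, 206.1, 261.6, 221.5], 0.77)]
stone_tile [([276.0, 186.1, 299.1, 213.1], 0.93), ([239.7, 202.0, 259.2, 223.7], 0.41)]
cork_block [([273.2, 156.5, 287.9, 176.8], 0.79), ([167.1, 231.6, 183.4, 246.6], 0.61)]
jar [([335.2, 167.3, 357.7, 188.1], 0.8)]
sealer [([121.5, 214.2, 143.9, 230.3], 0.73), ([162.8, 182.9, 197.9, 215.9], 0.41)]
tin [([168.4, 232.3, 180.7, 247.3], 0.69), ([384.3, 179.2, 409.4, 200.6], 0.64)]
1.2
```

View pics/side0.png

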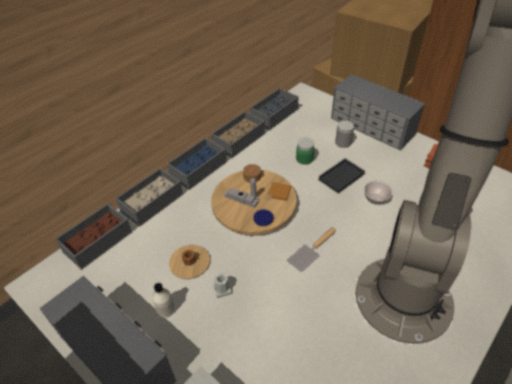

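View pics/top0.png

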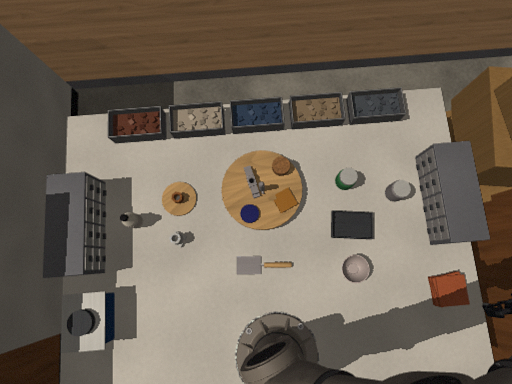

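```bash
cat > h.py <<'E'
import cv2,numpy as np
from station import r
C={n:r.get_calibration(n) for n in("side","top")}
for c in C.values(): c["R"]=np.array(c["R"]);c["t"]=np.array(c["t"])
def proj(n,P):
    c=C[n];q=np.atleast_2d(P)@c["R"].T+c["t"]
    return np.c_[c["fx"]*q[:,0]/q[:,2]+c["cx"],c["fy"]*q[:,1]/q[:,2]+c["cy"]]
def back(n,uv,z):
    c=C[n];d=c["R"].T@np.array([(uv[0]-c["cx"])/c["fx"],(uv[1]-c["cy"])/c["fy"],1]);o=-c["R"].T@c["t"]
    return o+d*(z-o[2])/d[2]
def crop(im,x0,y0,w,h,k): 
    o=cv2.resize(im[y0:y0+h,x0:x0+w],None,fx=k,fy=k,interpolation=cv2.INTER_CUBIC)
    for i in range(0,w,10): cv2.line(o,(i*k,0),(i*k,4 if i%50 else 10),(0,0,255));cv2.putText(o,str(x0+i),(i*k,16),0,.3,(0,0,255))
    for i in range(0,h,10): cv2.line(o,(0,i*k),(6,i*k),(0,0,255),1);cv2.putText(o,str(y0+i),(8,i*k+3),0,.3,(0,0,255))
    return o
E
python3 - <<'E'
from h import *
t=cv2.imread("pics/top0.png");s=cv2.imread("pics/side0.png")
a=crop(t,228,155,80,58,5);b=crop(s,216,165,80,58,5);c=crop(t,155,180,50,58,5);d=crop(s,165,240,80,58,5);
o=np.zeros((600,800,3),np.uint8);o[:290,:400]=a;o[:290,400:]=b;o[300:590,:250]=c;o[300:590,400:]=d
cv2.imwrite("pics/c1.png",o)
for th,z in(("sleeve",.03),("tier",.004),("spindle_foot",.04),("hammer",.065),("tray",.011),("rondel",.046),("stone_tile",.045),("cork_block",.06),("jar",.04),("sealer",.06),("tin",.045)):
    for n in("top","side"):
        ds=r.cut_out(n,th)
        if ds:
            ys,xs=np.nonzero(ds[0]["region"]);print(th,n,len(xs),round(xs.mean(),1),round(ys.mean(),1),back(n,(xs.mean(),ys.mean()),z).round(4))
E
```

```text
sleeve top 161 177.6 237.9 [0.4302 0.3189 0.03  ]
sleeve side 322 221.5 285.2 [0.4307 0.3269 0.03  ]
tier top 891 178.4 197.8 [0.5821 0.3169 0.004 ]
tier side 1084 189.3 261.6 [0.5832 0.3202 0.004 ]
spindle_foot top 3749 259.4 189.2 [0.5822 0.0102 0.04  ]
spindle_foot side 3242 251.0 203.6 [0.5762 0.0314 0.04  ]
hammer top 268 251.6 181.1 [0.6093 0.036  0.065 ]
hammer side 331 241.4 197.3 [0.6049 0.0472 0.065 ]
tray top 1127 350.9 223.9 [ 0.4291 -0.3164  0.011 ]
tray side 911 341.6 175.1 [ 0.4299 -0.3154  0.011 ]
rondel top 288 249.5 212.8 [0.497 0.053 0.046]
rondel side 244 263.1 217.6 [0.4989 0.057  0.046 ]
stone_tile top 357 284.3 200.0 [ 0.5335 -0.0772  0.045 ]
stone_tile side 316 278.8 190.7 [ 0.5386 -0.0749  0.045 ]
cork_block top 274 280.7 165.7 [ 0.6593 -0.0748  0.06  ]
cork_block side 291 251.8 172.3 [ 0.6644 -0.0729  0.06  ]
jar top 392 346.1 178.4 [ 0.596  -0.3136  0.04  ]
jar side 464 304.6 151.1 [ 0.6009 -0.3097  0.04  ]
sealer top 302 131.8 219.5 [0.5066 0.4719 0.06  ]
sealer side 590 162.8 301.1 [0.5056 0.4824 0.06  ]
tin top 161 177.4 238.6 [0.4265 0.3161 0.045 ]
tin side 408 344.2 133.8 [ 0.5389 -0.4922  0.045 ]
```

View pics/c1.png

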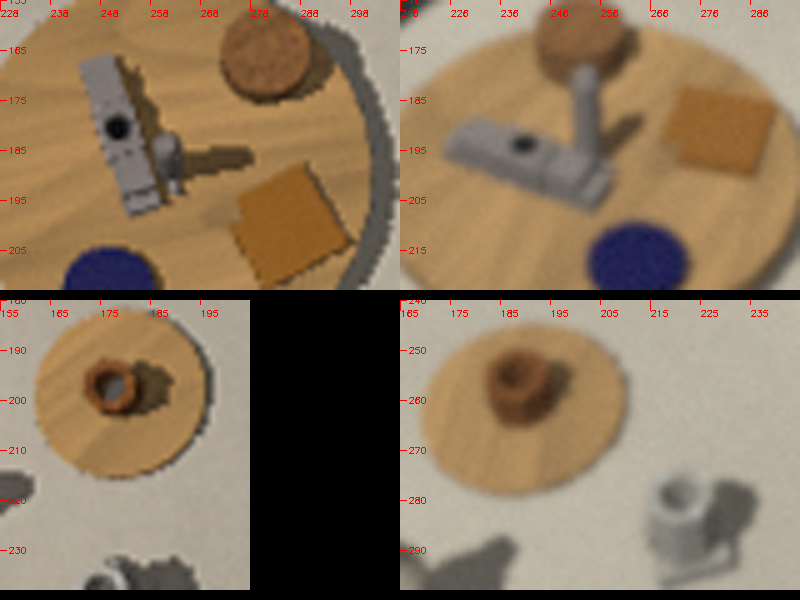

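```bash
cat > fit.py <<'E'
from h import *
from scipy.optimize import minimize
S=6
def prism(poly,z0,z1): return np.vstack([np.c_[poly,np.full(len(poly),z)] for z in(z0,z1)])
def box(x0,x1,y0,y1,z0,z1): return prism(np.array([[x0,y0],[x1,y0],[x1,y1],[x0,y1]]),z0,z1)
def ngon(n,R,a0=0): a=a0+np.arange(n)*2*np.pi/n; return R*np.c_[np.cos(a),np.sin(a)]
M={"hammer":[box(-48,48,-13,13,0,26),box(-20,20,-15,15,0,30),box(-60,60,-13,13,0,14)],
"sleeve":[box(-22,22,-22,22,0,14),prism(ngon(8,19/np.cos(np.pi/8),np.pi/8),14,62)],
"tier":[prism(ngon(48,65),0,8),prism(ngon(8,19/np.cos(np.pi/8),np.pi/8),8,40)],
"tray":[box(-50,50,-75,75,0,22)],
"spindle":[prism(ngon(16,10),0,84),prism(ngon(16,6),84,92)],
"susan":[prism(ngon(72,150),-21,0)]}
def pose(P,x,y,z,a):
    c,s=np.cos(a),np.sin(a);return np.c_[P[:,0]*c-P[:,1]*s,P[:,0]*s+P[:,1]*c,P[:,2]]/1e3+[x,y,z]
def render(n,m,x,y,z,a,win):
    x0,y0,w,h=win;im=np.zeros((h*S,w*S),np.uint8)
    for P in M[m]:
        q=((proj(n,pose(P,x,y,z,a))-[x0-.5,y0-.5])*S-.5)
        cv2.fillConvexPoly(im,cv2.convexHull(np.round(q*16).astype(np.int32)),255,shift=4)
    return cv2.resize(im,(w,h),interpolation=cv2.INTER_AREA)/255.
def fit(masks,m,z,p0,yaw=True,hull=False):
    W={}
    for n,k in masks.items():
        k=k.astype(np.uint8)
        if hull:
            cs,_=cv2.findContours(k,0,2);k=cv2.fillConvexPoly(np.zeros_like(k),cv2.convexHull(max(cs,key=cv2.contourArea)),1)
        X,Y,w,h=cv2.boundingRect(k);X-=12;Y-=12;w+=24;h+=24
        W[n]=((X,Y,w,h),cv2.GaussianBlur(k[Y:Y+h,X:X+w].astype(float),(0,0),1))
    def f(p):
        return sum(((cv2.GaussianBlur(render(n,m,p[0],p[1],z,p[2]*10 if yaw else 0,w),(0,0),1)-k)**2).sum() for n,(w,k) in W.items())
    d=[.006,.006,.02] if yaw else [.006,.006]
    p0=np.array(p0[:len(d)],float)
    if yaw:p0[2]/=10
    sim=np.vstack([p0]+[p0+np.eye(len(d))[i]*d[i] for i in range(len(d))])
    o=minimize(f,p0,method="Nelder-Mead",options=dict(initial_simplex=sim,xatol=1e-5,fatol=1e-3))
    x=o.x.copy()
    if yaw:x[2]*=10
    return x,o.fun
E
python3 - <<'E'
from fit import *
r.capture("top");r.capture("side")
G={"hammer":("hammer",.04,(.61,.04,.3),1,0),"sleeve":("sleeve",0,(.43,.32,.2),1,0),"tier":("tier",0,(.582,.317),0,0),"tray":("tray",0,(.43,-.316,0),1,1),"susan":("spindle_foot",.04,(.58,.01),0,1)}
for m,(th,z,p0,yw,hu) in G.items():
    K={n:r.cut_out(n,th)[0]["region"] for n in("top","side")}
    np.savez(f"m_{m}.npz",**K)
    for ns in(["top"],["side"],["top","side"]):
        x,f=fit({n:K[n] for n in ns},m,z,p0,yw,hu);print(m,ns,x.round(4),round(f,1))
t=cv2.imread("pics/top0.png");s=cv2.imread("pics/side0.png")
E
```

```text
hammer ['top'] [0.6128 0.0359 0.2123] 6.6
hammer ['side'] [0.6167 0.0383 0.2168] 2.4
hammer ['top', 'side'] [0.6154 0.0371 0.211 ] 11.6Traceback (most recent call last):
  File "<stdin>", line 5, in <module>
IndexError: list index out of range
```

```bash
python3 - <<'E'
from fit import *
G={"sleeve":("sleeve",0,(.43,.32,.2),1,0),"tier":("tier",0,(.582,.317),0,0),"tray":("tray",0,(.43,-.316,0),1,1),"susan":("spindle_foot",.04,(.58,.01),0,1)}
K={m:{} for m in G}
for n in("top","side"):
    for _ in range(4):
        r.capture(n)
        for m in G:
            if n not in K[m]:
                d=r.cut_out(n,G[m][0])
                if d and d[0]["p"]>.35:K[m][n]=d[0]["region"]
        if all(n in K[m] for m in G):break
for m,(th,z,p0,yw,hu) in G.items():
    np.savez(f"m_{m}.npz",**K[m])
    for ns in(["top"],["side"],["top","side"]):
        if all(n in K[m] for n in ns):
            x,f=fit({n:K[m][n] for n in ns},m,z,p0,yw,hu);print(m,ns,x.round(4),round(f,1))
im=cv2.cvtColor(r.capture("side"),cv2.COLOR_RGB2BGR);t=cv2.cvtColor(r.capture("top"),cv2.COLOR_RGB2BGR)
a=crop(im,205,265,40,40,10);b=crop(t,160,225,40,40,10);o=np.hstack([a,b])
cv2.imwrite("pics/c2.png",o);print(r.state()["clock"])
E
```

```text
sleeve ['top'] [0.4296 0.3226 1.0685] 8.1
sleeve ['side'] [0.4334 0.3251 0.2618] 30.4
sleeve ['top', 'side'] [0.4322 0.3247 1.007 ] 22.4
tier ['top'] [0.5814 0.3146] 4.0
tier ['side'] [0.5852 0.3196] 8.9
tier ['top', 'side'] [0.5837 0.3175] 34.0
tray ['top'] [ 0.4285 -0.3162 -0.1235] 5.5
tray ['side'] [ 0.4303 -0.3154 -0.1341] 9.8
tray ['top', 'side'] [ 0.4293 -0.3157 -0.1365] 18.6
susan ['top'] [0.5844 0.0017] 6.0
susan ['side'] [0.5876 0.0056] 21.1
susan ['top', 'side'] [0.586  0.0034] 55.6
3.25
```

View pics/c2.png

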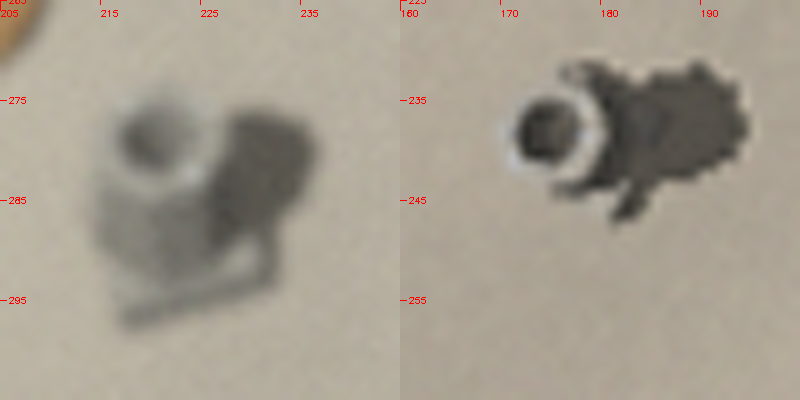

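```bash
python3 - <<'E'
from fit import *
a=back("side",(216.8,297.8),0);b=back("side",(232,293.8),0);print(a,b,np.linalg.norm(a-b),np.degrees(np.arctan2(*(b-a)[1::-1])))
for p in((178,232),(176,244.5),(182,246)): print(back("top",p,0.0))
# overlay at candidate yaw in both
yaw=np.arctan2(*(b-a)[1::-1])
im={n:cv2.cvtColor(r.capture(n),cv2.COLOR_RGB2BGR) for n in C}
out=[]
for n,(x0,y0),c in(("side",(205,265),(.4334,.3251)),("top",(160,225),(.4296,.3226))):
    o=crop(im[n],x0,y0,40,40,10)
    for z0 in(0,.014):
        for y0_,y1_ in((-22,-6.5),(6.5,22)):
            P=pose(np.c_[np.array([[-22,y0_],[22,y0_],[22,y1_],[-22,y1_]]),np.zeros(4)],*c,z0,yaw)
            q=(proj(n,P)-[x0-.5,y0-.5])*10
            cv2.polylines(o,[np.round(q).astype(int)],True,(0,255,0) if z0 else (255,0,0),1)
    P=pose(np.c_[ngon(8,19/np.cos(np.pi/8),np.pi/8),np.zeros(8)],*c,.062,yaw)
    cv2.polylines(o,[np.round((proj(n,P)-[x0-.5,y0-.5])*10).astype(int)],True,(0,0,255),1)
    out.append(o)
cv2.imwrite("pics/c3.png",np.hstack(out))
E
```

```text
[ 4.26058830e-01  3.55052188e-01 -2.22044605e-16] [4.00688281e-01 3.16010825e-01 2.22044605e-16] 0.04656063520669232 -123.01732968855414
[0.45425494 0.3238091  0.        ]
[0.40905505 0.33272622 0.        ]
[0.40173895 0.31095069 0.        ]
```

View pics/c3.png

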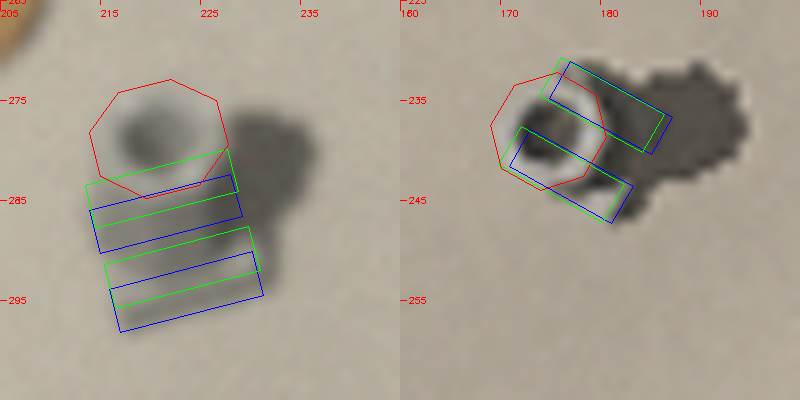

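>>> {"name": "play_rows", "arguments": {
  "rows": [
    [32,-28.7,0,0,0,0,0.4],
    [32,-28.7,0,0,0,0,0.4],
    [32,-28.7,0,0,0,0,0.4],
    [32,-28.7,0,0,0,0,0.4],
    [32,-28.7,0,0,0,0,0.4],
    [32,-28.7,0,0,0,0,0.4],
    [32,-28.7,0,0,0,0,0.4],
    [32,-28.7,0,0,0,0,0.4],
    [32,-28.7,0,0,0,0,0.4],
    [32,-28.7,0,0,0,0,0.4]
  ],
  "force": 80
}}

```text
clock: 4.35
eef_pos: [0.3992, -0.3054, 0.2019]
orientation: [0.0, 0.994, 0.112, 0.0]
ft_force: [0.2, -0.3, 0.2]
width: 0.0595
finger_force: 0.0
```

>>> {"name": "play_rows", "arguments": {
  "rows": [
    [32,-28.7,0,0,0,0,0.4],
    [32,-28.7,0,0,0,0,0.4],
    [32,-28.7,0,0,0,0,0.4],
    [32,-28.7,0,0,0,0,0.4],
    [32,-28.7,0,0,0,0,0.4],
    [32,-28.7,0,0,0,0,0.4],
    [32,-28.7,0,0,0,0,0.4],
    [32,-28.7,0,0,0,0,0.4],
    [32,-28.7,0,0,0,0,0.4],
    [0,0,0,0,0,0,0.4]
  ]
}}

```text
clock: 5.35
eef_pos: [0.6236, 0.0154, 0.2014]
orientation: [-0.001, 0.993, 0.115, 0.001]
ft_force: [0.0, 0.6, -0.2]
width: 0.0596
finger_force: 0.0
```

```bash
cat > nav.py <<'E'
from h import *
import sys
from scipy.spatial.transform import Rotation as Ro
def yaw(): 
    q=r.state()["orientation"];R=Ro.from_quat([q[1],q[2],q[3],q[0]]).as_matrix();return R
def go(x,y,z,phi=None):
    s=r.state();R=yaw();d=R.T@(np.array([x,y,z])-s["eef_pos"])*1e3
    ph=np.degrees(np.arctan2(R[1,0],R[0,0]));print("clock",s["clock"],"pos",np.round(s["eef_pos"],4),"phi",ph.round(2),"R2",R[2].round(4),"joints",np.round(s["joints"],2),"w",round(s["width"],4))
    c,sn=np.cos(np.radians(ph)),np.sin(np.radians(ph))
    print("tool shift mm",d.round(1),"turn wz rad",None if phi is None else np.radians((ph-phi)).round(3),"F",np.round(s["ft_force"],1),"ff",round(s["finger_force"],1))
if __name__=="__main__": go(*map(float,sys.argv[1:]))
E
python3 nav.py .647 .044 .2 12.1
```

```text
clock 5.35 pos [0.6236 0.0154 0.2014] phi 13.24 R2 [ 0.0014 -0.0027 -1.    ] joints [ 0.16  0.37 -0.37  1.71  0.14  1.09 -1.59] w 0.0596
tool shift mm [ 29.3 -22.5   1.5] turn wz rad 0.02 F [ 0.   0.6 -0.2] ff 0.0
```

>>> {"name": "play_rows", "arguments": {
  "rows": [
    [29,-22.5,40,0,0,0.02,0.4],
    [0,0,40,0,0,0,0.4],
    [0,0,40,0,0,0,0.4],
    [0,0,20,0,0,0,0.4],
    [0,0,0,0,0,0,0.4]
  ]
}}

```text
clock: 5.85
eef_pos: [0.641, 0.0348, 0.0617]
orientation: [-0.0, 0.995, 0.102, -0.003]
ft_force: [-0.4, 0.4, 0.4]
width: 0.0595
finger_force: 0.0
```

```bash
python3 nav.py .647 .044 .042 12.1; python3 - <<'E'
from h import *
o=[]
for n,x0,y0 in(("side",205,160),("top",225,145)):
    o.append(crop(cv2.cvtColor(r.capture(n),cv2.COLOR_RGB2BGR),x0,y0,66,66,6))
cv2.imwrite("pics/c4.png",np.hstack(o))
E
```

```text
clock 5.85 pos [0.641  0.0348 0.0617] phi 11.73 R2 [-5.e-03 -6.e-04 -1.e+00] joints [ 0.1   0.54 -0.33  1.77  0.22  0.87 -1.71] w 0.0595
tool shift mm [ 7.9 -7.8 19.7] turn wz rad -0.006 F [-0.4  0.4  0.4] ff 0.0
```

View pics/c4.png

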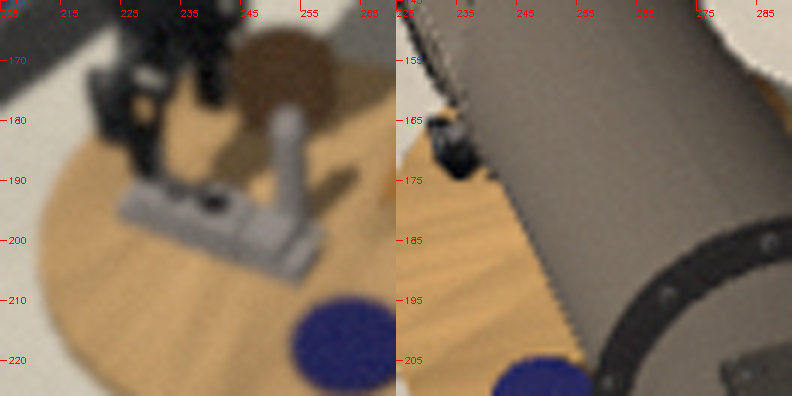

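>>> {"name": "play_rows", "arguments": {
  "rows": [
    [8,-8,0,0,0,0,0.4],
    [0,0,0,0,0,0,0.4]
  ]
}}

```text
clock: 6.15
eef_pos: [0.651, 0.0467, 0.0667]
orientation: [-0.0, 0.995, 0.103, 0.002]
ft_force: [0.8, -0.0, -0.3]
width: 0.06
finger_force: 0.0
```

```bash
python3 nav.py .647 .044 .042 12.1; python3 - <<'E'
from fit import *
r.capture("side")
s=r.state();p=s["eef_pos"]
c,sn=np.cos(.21),np.sin(.21)
for k in(-1,0,1): print(k,proj("side",np.array(p)+k*.035*np.array([-sn,c,0])+[0,0,.006]).round(1))
d=r.cut_out("side","hammer")
if d: print(d[0]["p"],fit({"side":d[0]["region"]},"hammer",.04,(.6167,.0383,.212)), d[0]["bbox"])
o=crop(cv2.cvtColor(r.capture("side"),cv2.COLOR_RGB2BGR),205,150,66,66,9);cv2.imwrite("pics/c5.png",o)
E
```

```text
clock 6.15 pos [0.651  0.0467 0.0667] phi 11.8 R2 [ 3.4e-03 -6.0e-04 -1.0e+00] joints [ 0.08  0.55 -0.34  1.75  0.22  0.88 -1.72] w 0.06
tool shift mm [-4.6  1.8 24.7] turn wz rad -0.005 F [ 0.8 -0.  -0.3] ff 0.0
-1 [[237.  183.3]]
0 [[231.9 189.6]]
1 [[226.5 196.1]]
0.9 (array([0.61517562, 0.0387188 , 0.22428646]), np.float64(3.2816146585702057)) [224.1, 190.3, 254.6, 207.0]
```

View pics/c5.png

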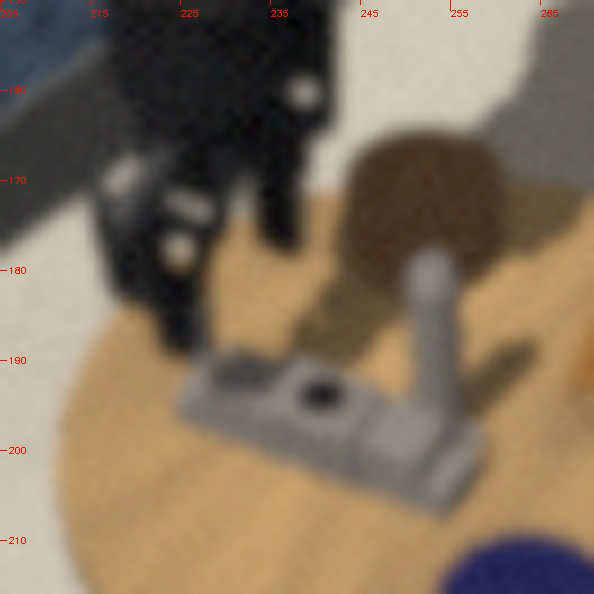

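```bash
python3 - <<'E'
from h import *
for z in(.07,.08,.09,.1): print(z,back("side",(225.3,189.5),z).round(3),back("side",(237,178.5),z).round(3))
print(r.state()["eef_pos"],r.state()["clock"])
E
```

```text
0.07 [0.67  0.059 0.07 ] [ 0.676 -0.008  0.07 ]
0.08 [0.663 0.065 0.08 ] [ 0.669 -0.     0.08 ]
0.09 [0.655 0.072 0.09 ] [0.661 0.007 0.09 ]
0.1 [0.648 0.078 0.1  ] [0.654 0.014 0.1  ]
[0.6496931  0.04498129 0.06561906] 6.3
```

>>> {"name": "play_rows", "arguments": {
  "rows": [
    [-3,1,12,0,0,0,0.4],
    [0,0,10,0,0,0,0.4],
    [0,0,0,0,0,0,0.4]
  ]
}}

```text
clock: 6.6
eef_pos: [0.6451, 0.0426, 0.0407]
orientation: [0.0, 0.995, 0.102, -0.001]
ft_force: [-0.2, -0.4, 0.3]
width: 0.0593
finger_force: 0.0
```

```bash
python3 nav.py .647 .044 .042 12.1; python3 - <<'E'
from h import *
o=[crop(cv2.cvtColor(r.capture(n),cv2.COLOR_RGB2BGR),x,y,48,66,8) for n,x,y in (("side",215,150),("top",222,140))];cv2.imwrite("pics/c6.png",np.hstack(o))
E
```

```text
clock 6.6 pos [0.6451 0.0426 0.0407] phi 11.71 R2 [-3.e-03 -2.e-04 -1.e+00] joints [ 0.08  0.58 -0.33  1.78  0.24  0.83 -1.73] w 0.0593
tool shift mm [ 2.1 -1.  -1.3] turn wz rad -0.007 F [-0.2 -0.4  0.3] ff 0.0
```

View pics/c6.png

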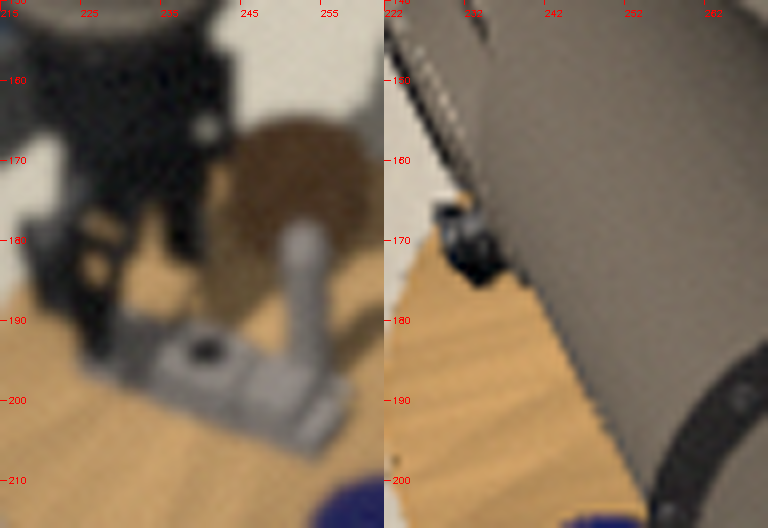

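>>> {"name": "play_rows", "arguments": {
  "rows": [
    [0,0,0,0,0,0,-0.8],
    [0,0,0,0,0,0,-0.8],
    [0,0,0,0,0,0,-0.8],
    [0,0,0,0,0,0,-0.8],
    [0,0,0,0,0,0,-0.8]
  ],
  "force": 80
}}

```text
clock: 7.2
eef_pos: [0.6466, 0.0431, 0.0429]
orientation: [-0.0, 0.995, 0.102, 0.0]
ft_force: [-0.4, -0.5, 0.8]
width: 0.0085
finger_force: 0.0
```

```bash
python3 - <<'E'
from fit import *
im=r.capture("side")
s=r.state();p=np.array(s["eef_pos"]);print(p,s["width"],s["ft_force"],s["joints"],proj("side",p),proj("side",p+[0,0,.02]))
d=r.cut_out("side","hammer")
for q in d[:2]: print(q["p"],fit({"side":q["region"]},"hammer",.04,(.6167,.0383,.212)), q["bbox"])
g=im.astype(int)
# dark pixels (gripper): max<45
for v in range(160,206,2): print(v,"".join("#" if g[v,u].max()<50 else ("." if g[v,u].max()-g[v,u].min()<25 else " ") for u in range(212,262)))
E
```

```text
[0.64654269 0.04313431 0.04288183] 0.008612611628655419 [-0.54019129 -0.44799089 -0.02982173] [ 0.07727277  0.57278022 -0.32691816  1.77345214  0.23720309  0.83392757
 -1.72742171] [[233.77486231 195.52636742]] [[233.4098454  191.55096032]]
0.54 (array([0.61568103, 0.04123036, 0.26467874]), np.float64(15.977058537034022)) [224.6, 191.4, 252.9, 210.2]
160 ......########################... .     .   .  ...
162 ......########################...              ...
164 .....#.######################.... ..         .....
166 ...........##################.....             ...
168 ............################...                  .
170 ...... . ...################.                     
172 .... .  .....##############.                      
174 ..  ..  ......############.                       
176  .    . ......###########                         
178   .. ........###########.              ....       
180  .  ........#..#########              .......     
182   .      ..############.              ......      
184 .             .########.              .....       
186                  ####.#.               ....       
188                  ####...                ....      
190                 .............           ....      
192                .................        ....      
194               .....................    ......     
196                ..............................     
198                     ..........................    
200                         .....................     
202                               ................    
204                                     ........
```

```bash
python3 - <<'E'
from h import *
for z in(.06,.07,.08,.09): print(z,back("side",(231,189.5),z).round(3))
im=r.capture("top").astype(int);p=np.array(r.state()["eef_pos"]);print(proj("top",p),proj("top",p+[0,0,.05]),proj("top",p+[0,0,.1]))
for v in range(150,200,2): print(v,"".join("#" if im[v,u].max()<50 else ("." if im[v,u].max()-im[v,u].min()<25 else " ") for u in range(212,290)))
E
```

```text
0.06 [0.662 0.039 0.06 ]
0.07 [0.655 0.046 0.07 ]
0.08 [0.647 0.053 0.08 ]
0.09 [0.64  0.059 0.09 ]
[[249.18644711 172.82018994]] [[248.5135363  169.45846616]] [[247.78740777 165.83087759]]
150             ..             . .   . .  .... .....................              
152              .. . .   .  .        .  .   .........................            
154               ....   ....    .        . ..........................   ..       
156                ....  . . .    .  .      .. ........................    ...   .
158                 .... .. .      ...     ..... ... .....................     ...
160                  .... ... .  .            . ..  .......................      .
162                   ... ... .        ..     ... ...........................     
164                       ... ...      . .     ..   ...... ...................    
166                   ..##...... .  ..          .   . .. .......................  
168                    .......... ...      .     .  ............................. 
170                    ..###........ . . .   .      . ..........................
[... 464 characters left out ...]
. .   .    .  ....##################
184                                  ...... .      ..     ..##############........
186                                   ....... ..    .   ..###########.............
188                                    ....... . .   ...##..######................
190                                     ....  ..    ..###...###...................
192                                      .... ......#########.....................
194                                        .... ...########.......................
196                                         ... ..#######...... ..................
198                                          . ..#######..........................
```

>>> {"name": "play_rows", "arguments": {
  "rows": [
    [0,0,3,0,0,0,-0.8],
    [0,0,0,0,0,0,-0.8]
  ]
}}

```text
clock: 7.55
eef_pos: [0.6463, 0.0431, 0.0394]
orientation: [-0.0, 0.995, 0.102, -0.0]
ft_force: [0.0, -0.9, 0.6]
width: 0.0084
finger_force: 0.0
```

>>> {"name": "play_rows", "arguments": {
  "rows": [
    [0,0,3,0,0,0,-0.8],
    [0,0,0,0,0,0,-0.8]
  ]
}}

```text
clock: 7.75
eef_pos: [0.6466, 0.0432, 0.0367]
orientation: [-0.0, 0.995, 0.102, 0.0]
ft_force: [-0.3, -0.0, 0.5]
width: 0.0083
finger_force: 0.0
```

>>> {"name": "play_rows", "arguments": {
  "rows": [
    [0,0,2,0,0,0,-0.8],
    [0,0,2,0,0,0,-0.8],
    [0,0,0,0,0,0,-0.8]
  ]
}}

```text
clock: 8.05
eef_pos: [0.6478, 0.0422, 0.0363]
orientation: [0.001, 0.995, 0.102, 0.001]
ft_force: [-16.4, -7.7, 52.4]
width: 0.0081
finger_force: 26.1
```

```bash
python3 - <<'E'
from fit import *
g=r.capture("side").astype(int)
s=r.state();p=np.array(s["eef_pos"]);print(p,s["width"],s["ft_force"],proj("side",p))
for v in range(174,208,1): print(v," ".join("%3d"%g[v,u].mean() for u in range(220,244)))
E
```

```text
[0.64773947 0.04214415 0.03632634] 0.008761434527640397 [-16.28127198  -6.72824902  53.02400047] [[233.83830443 196.49987754]]
174 191 169 124  84  71  58  42  22  22  15  17  27  16  15  20  20  17  23  23  47  83 104  94  71
175 191 176 139 107  86  63  37  15  17  15  18  24  24  24  15  20  17  22  35  52  87  98  82  63
176 191 177 148 116  92  62  38  17  19  20  19  26  21  14  18  20  24  41  60  71  86  86  75  63
177 185 172 142 111  83  52  29  21  12  16  22  23  22  19  17  21  31  62  93  96  84  76  73  68
178 169 152 124  98  74  44  25  22  19  12  17  24  21  25  21  16  36  80 116 118  93  75  69  67
179 129 118 104  81  61  44  31  18  19  10  16  21  26  15  10  17  41  87 124 124  96  76  72  72
180  89  94  87  72  54  49  47  34  14  24  20  22  22  21  26  33  52  95 124 120  95  75  73  70
181  76  80  73  59  43  52  54  40  27  24  16  28  24  25  26  36  74 110 132 117  88  77  70  73
182  76  74  61  43  40  41  42  34  24  21  17  23  24  20  20  49  87 125 137 123  95  73  68  68
183  86  72  58  39  29  25  15  23  16  17  22  28  19  20  26  50  90 1
[... 1726 characters left out ...]

201 150 147 148 142 139 140 137 144 144 145 151 148 145 145 147 144 136 128 120 117 112 113 109 105
202 141 144 143 141 139 138 143 146 148 150 150 146 146 148 151 146 150 144 134 130 129 122 115 105
203 144 141 137 137 140 143 147 149 151 151 151 148 146 149 150 153 153 151 148 146 141 135 125 115
204 140 138 138 140 142 142 147 151 148 148 148 151 147 151 150 153 155 157 153 152 146 140 139 129
205 141 139 141 139 144 148 147 149 149 148 149 146 151 153 154 155 156 153 150 147 143 144 143 140
206 137 141 144 145 150 150 150 149 146 146 150 151 148 156 154 156 155 153 150 146 146 145 146 147
207 144 142 143 147 147 148 148 145 145 148 149 151 151 155 155 155 155 151 147 146 143 141 146 149
```

>>> {"name": "play_rows", "arguments": {
  "rows": [
    [0,0,-6,0,0,0,-0.8],
    [0,0,-10,0,0,0,-0.2],
    [0,0,-10,0,0,0,0.4],
    [0,0,0,0,0,0,0.4],
    [0,0,0,0,0,0,0.4],
    [0,0,0,0,0,0,0.4],
    [0,0,0,0,0,0,0.4]
  ]
}}

```text
clock: 8.8
eef_pos: [0.6462, 0.0431, 0.0583]
orientation: [-0.0, 0.995, 0.102, -0.0]
ft_force: [0.5, -0.1, 0.3]
width: 0.0598
finger_force: 0.0
```

```bash
python3 nav.py .647 .042 .015 12.1; python3 - <<'E'
from fit import *
r.capture("side")
for q in r.cut_out("side","hammer")[:2]: print(q["p"],fit({"side":q["region"]},"hammer",.04,(.6167,.0383,.212)), q["bbox"])
E
```

```text
clock 8.8 pos [0.6462 0.0431 0.0583] phi 11.73 R2 [-8.e-04 -2.e-04 -1.e+00] joints [ 0.08  0.55 -0.33  1.77  0.23  0.86 -1.72] w 0.0598
tool shift mm [ 0.6  1.2 43.3] turn wz rad -0.006 F [ 0.5 -0.1  0.3] ff 0.0
0.63 (array([0.61609255, 0.03902452, 0.21447328]), np.float64(19.797161787198828)) [224.7, 187.4, 253.1, 205.5]
```

>>> {"name": "play_rows", "arguments": {
  "rows": [
    [1,0,15,0,0,0,0.4],
    [0,0,10,0,0,0,0.4],
    [0,0,6,0,0,0,0.4],
    [0,0,0,0,0,0,0.4]
  ]
}}

```text
clock: 9.3
eef_pos: [0.6466, 0.0433, 0.0263]
orientation: [-0.0, 0.995, 0.102, -0.001]
ft_force: [-0.4, 0.4, -0.5]
width: 0.0596
finger_force: 0.0
```

>>> {"name": "play_rows", "arguments": {
  "rows": [
    [0,0,5,0,0,0,0.4],
    [0,0,4,0,0,0,0.4],
    [0,0,0,0,0,0,0.4]
  ]
}}

```text
clock: 9.6
eef_pos: [0.6473, 0.0433, 0.0183]
orientation: [-0.0, 0.995, 0.102, -0.0]
ft_force: [0.8, -0.3, -0.8]
width: 0.0597
finger_force: 0.0
```

>>> {"name": "play_rows", "arguments": {
  "rows": [
    [0,0,0,0,0,0,-0.8],
    [0,0,0,0,0,0,-0.8],
    [0,0,0,0,0,0,-0.8],
    [0,0,0,0,0,0,-0.8],
    [0,0,0,0,0,0,-0.8]
  ]
}}

```text
clock: 10.1
eef_pos: [0.6479, 0.0436, 0.0195]
orientation: [-0.0, 0.995, 0.102, 0.001]
ft_force: [-2.3, 1.2, 6.9]
width: 0.0245
finger_force: 78.9
```

>>> {"name": "play_rows", "arguments": {
  "rows": [
    [0,0,-5,0,0,0,-0.8],
    [0,0,-10,0,0,0,-0.8],
    [0,0,-15,0,0,0,-0.8],
    [0,0,-20,0,0,0,-0.8],
    [0,0,-20,0,0,0,-0.8],
    [0,0,-20,0,0,0,-0.8],
    [0,0,-20,0,0,0,-0.8],
    [0,0,0,0,0,0,-0.8]
  ]
}}

```text
clock: 10.9
eef_pos: [0.6492, 0.0436, 0.1326]
orientation: [0.0, 0.995, 0.102, 0.003]
ft_force: [-0.4, 0.2, -4.8]
width: 0.0242
finger_force: 78.5
```

```bash
python3 nav.py .647 .042 .13 12.1; python3 - <<'E'
from fit import *
r.capture("side");r.capture("top")
for q in r.cut_out("side","hammer")[:2]: 
  for z in (.13,.14,.15): print(q["p"],z,fit({"side":q["region"]},"hammer",z,(.6167,.0383,.212)), q["bbox"])
E
```

```text
clock 10.9 pos [0.6492 0.0436 0.1326] phi 11.73 R2 [ 5.e-03  5.e-04 -1.e+00] joints [ 0.1   0.47 -0.35  1.71  0.19  0.99 -1.69] w 0.0242
tool shift mm [-2.5  1.1  2.6] turn wz rad -0.007 F [-0.4  0.2 -4.8] ff 78.5
0.51 0.13 (array([ 0.62543926,  0.01720638, -0.00379138]), np.float64(29.305491127340353)) [234.6, 162.8, 255.6, 182.6]
0.51 0.14 (array([ 6.18612691e-01,  2.47740315e-02, -5.99383458e-04]), np.float64(31.497667721247755)) [234.6, 162.8, 255.6, 182.6]
0.51 0.15 (array([ 0.61003656,  0.0324136 , -0.01756626]), np.float64(33.886145644407016)) [234.6, 162.8, 255.6, 182.6]
```

>>> {"name": "play_rows", "arguments": {
  "rows": [
    [-34.7,34.6,0,0,0,0,-0.8],
    [-34.7,34.6,0,0,0,0,-0.8],
    [-34.7,34.6,0,0,0,0,-0.8],
    [-34.7,34.6,0,0,0,0,-0.8],
    [-34.7,34.6,0,0,0,0,-0.8],
    [-34.7,34.6,0,0,0,0,-0.8],
    [-34.7,34.6,0,0,0,0,-0.8],
    [-34.7,34.6,0,0,0,0,-0.8],
    [0,0,0,0,0,-0.13,-0.8],
    [0,0,0,0,0,-0.13,-0.8]
  ]
}}

```text
clock: 12.05
eef_pos: [0.4302, -0.2852, 0.1278]
orientation: [-0.001, 0.973, 0.231, -0.001]
ft_force: [-0.1, 0.9, -3.2]
width: 0.0241
finger_force: 79.1
```

>>> {"name": "play_rows", "arguments": {
  "rows": [
    [0,0,0,0,0,-0.13,-0.8],
    [0,0,0,0,0,-0.13,-0.8],
    [0,0,0,0,0,-0.13,-0.8],
    [0,0,0,0,0,-0.13,-0.8],
    [0,0,0,0,0,-0.13,-0.8],
    [0,0,0,0,0,-0.13,-0.8],
    [0,0,0,0,0,-0.13,-0.8],
    [0,0,0,0,0,0,-0.8]
  ]
}}

```text
clock: 12.85
eef_pos: [0.4313, -0.2838, 0.1278]
orientation: [-0.001, 0.772, 0.635, -0.0]
ft_force: [-0.1, -1.0, -4.4]
width: 0.0244
finger_force: 79.0
```

```bash
python3 nav.py .4335 -.2836 .08 82.5
```

```text
clock 12.85 pos [ 0.4313 -0.2838  0.1278] phi 78.9 R2 [ 0.001  -0.0016 -1.    ] joints [ 0.84  0.29 -0.45  2.01  0.16  0.88  0.11] w 0.0244
tool shift mm [ 0.6  2.2 47.8] turn wz rad -0.063 F [-0.1 -1.  -4.4] ff 79.0
```

>>> {"name": "play_rows", "arguments": {
  "rows": [
    [0.6,2,25,0,0,-0.063,-0.8],
    [0,0,30,0,0,0,-0.8],
    [0,0,25,0,0,0,-0.8],
    [0,0,20,0,0,0,-0.8],
    [0,0,10,0,0,0,-0.8],
    [0,0,0,0,0,0,-0.8],
    [0,0,0,0,0,0,-0.8]
  ]
}}

```text
clock: 13.55
eef_pos: [0.4343, -0.284, 0.0192]
orientation: [0.0, 0.753, 0.658, 0.0]
ft_force: [0.5, -0.1, -4.1]
width: 0.024
finger_force: 79.0
```

```bash
python3 nav.py .4335 -.2836 -.016 82.5; python3 - <<'E'
from fit import *
o=[]
for n,x,y in(("side",315,140),("top",320,195)):
    im=r.capture(n);o.append(crop(cv2.cvtColor(im,cv2.COLOR_RGB2BGR),x,y,60,50,6))
    for q in r.cut_out(n,"hammer")[:2]:
        for z in(.02,.03,.04): print(n,round(q["p"],2),z,fit({n:q["region"]},"hammer",z,(.43,-.3157,1.44)), q["bbox"])
cv2.imwrite("pics/c7.png",np.hstack(o))
E
```

```text
clock 13.55 pos [ 0.4343 -0.284   0.0192] phi 82.31 R2 [ 0.e+00  2.e-04 -1.e+00] joints [ 0.79  0.45 -0.41  2.08  0.28  0.67  0.06] w 0.024
tool shift mm [ 0.2 -0.9 35.2] turn wz rad -0.003 F [ 0.5 -0.1 -4.1] ff 79.0
side 0.57 0.02 (array([ 0.44209215, -0.3293485 ,  1.37243827]), np.float64(121.22392635449864)) [327.8, 162.7, 353.8, 177.3]
side 0.57 0.03 (array([ 0.43655435, -0.31886977,  1.36567254]), np.float64(124.08659058456561)) [327.8, 162.7, 353.8, 177.3]
side 0.57 0.04 (array([ 0.43162817, -0.30892191,  1.39886523]), np.float64(127.23655972927477)) [327.8, 162.7, 353.8, 177.3]
```

View pics/c7.png

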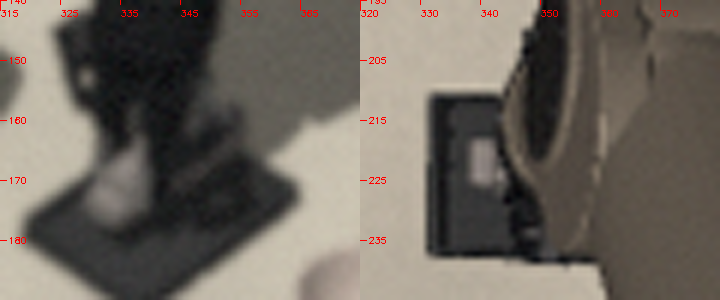

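>>> {"name": "play_rows", "arguments": {
  "rows": [
    [0,-1,10,0,0,0,-0.8],
    [0,0,10,0,0,0,-0.8],
    [0,0,5,0,0,0,-0.8],
    [0,0,0,0,0,0,-0.8]
  ]
}}

```text
clock: 14.15
eef_pos: [0.4324, -0.2833, -0.0074]
orientation: [-0.001, 0.752, 0.659, -0.0]
ft_force: [-0.9, 0.7, -3.6]
width: 0.0242
finger_force: 79.0
```

>>> {"name": "play_rows", "arguments": {
  "rows": [
    [0,0,3,0,0,0,-0.8],
    [0,0,2,0,0,0,-0.8],
    [0,0,0,0,0,0,-0.8]
  ]
}}

```text
clock: 14.45
eef_pos: [0.433, -0.2837, -0.0114]
orientation: [-0.0, 0.753, 0.659, 0.0]
ft_force: [-0.0, 0.6, -4.7]
width: 0.0238
finger_force: 79.0
```

>>> {"name": "play_rows", "arguments": {
  "rows": [
    [0,0,2,0,0,0,-0.8],
    [0,0,1,0,0,0,-0.8],
    [0,0,0,0,0,0,-0.8]
  ]
}}

```text
clock: 14.75
eef_pos: [0.433, -0.2838, -0.0143]
orientation: [-0.0, 0.753, 0.659, -0.0]
ft_force: [0.3, -0.1, -3.8]
width: 0.0243
finger_force: 79.0
```

>>> {"name": "play_rows", "arguments": {
  "rows": [
    [0,0,1.5,0,0,0,-0.8],
    [0,0,0,0,0,0,-0.8]
  ]
}}

```text
clock: 14.95
eef_pos: [0.433, -0.2838, -0.0159]
orientation: [-0.0, 0.753, 0.659, -0.0]
ft_force: [0.8, -1.4, -4.0]
width: 0.0239
finger_force: 79.0
```

>>> {"name": "play_rows", "arguments": {
  "rows": [
    [0,0,1.5,0,0,0,-0.8],
    [0,0,0,0,0,0,-0.8]
  ]
}}

```text
clock: 15.15
eef_pos: [0.4332, -0.2839, -0.0166]
orientation: [0.0, 0.753, 0.659, -0.0]
ft_force: [-4.4, 4.0, 14.3]
width: 0.0242
finger_force: 81.3
```

>>> {"name": "play_rows", "arguments": {
  "rows": [
    [0,0,1,0,0,0,-0.8],
    [0,0,0,0,0,0,-0.8]
  ]
}}

```text
clock: 15.35
eef_pos: [0.4332, -0.2839, -0.0166]
orientation: [0.0, 0.753, 0.659, -0.0]
ft_force: [-11.0, 7.3, 38.9]
width: 0.0243
finger_force: 84.5
```

>>> {"name": "play_rows", "arguments": {
  "rows": [
    [0,0,-2,0,0,0,-0.8],
    [0,0,0,0,0,0,-0.1],
    [0,0,0,0,0,0,0.05],
    [0,0,0,0,0,0,0.05],
    [0,0,-5,0,0,0,0.05],
    [0,0,-20,0,0,0,0.05],
    [0,0,-40,0,0,0,0.3],
    [0,0,-50,0,0,0,0.3],
    [0,0,-50,0,0,0,0.3],
    [0,0,0,0,0,0,0.3]
  ]
}}

```text
clock: 16.35
eef_pos: [0.4361, -0.2853, 0.1553]
orientation: [0.004, 0.753, 0.658, 0.001]
ft_force: [0.1, -1.2, -1.6]
width: 0.0553
finger_force: 0.0
```

```bash
python3 nav.py .43 .32 .14; python3 - <<'E'
from fit import *
for n in("side","top"):
    r.capture(n)
    for q in r.cut_out(n,"hammer")[:1]:
        print(n,round(q["p"],2),fit({n:q["region"]},"hammer",.004,(.43,-.3157,1.44)), q["bbox"])
E
```

```text
clock 16.35 pos [ 0.4361 -0.2853  0.1553] phi 82.37 R2 [-0.0041  0.0083 -1.    ] joints [ 0.87  0.26 -0.48  1.98  0.15  0.93  0.18] w 0.0553
tool shift mm [599.2 -86.5  12.1] turn wz rad None F [ 0.1 -1.2 -1.6] ff 0.0
side 0.53 (array([ 0.43162736, -0.31969804,  1.43540945]), np.float64(0.8731680202513132)) [328.9, 165.6, 353.6, 184.1]
top 0.65 (array([ 0.43206562, -0.32638289,  1.56649785]), np.float64(96.22780448407606)) [336.8, 219.3, 355.7, 229.1]
```

>>> {"name": "play_rows", "arguments": {
  "rows": [
    [41.9,6.5,0,0,0,0,0.4],
    [41.9,6.5,0,0,0,0,0.4],
    [41.9,6.5,0,0,0,0,0.4],
    [41.9,6.5,0,0,0,0,0.4],
    [41.9,6.5,0,0,0,0,0.4],
    [41.9,6.5,0,0,0,0,0.4],
    [41.9,6.5,0,0,0,0,0.4],
    [44,-18.6,0,0,0,0,0.4],
    [44,-18.6,0,0,0,0,0.4],
    [44,-18.6,0,0,0,0,0.4]
  ]
}}

```text
clock: 17.55
eef_pos: [0.4777, 0.1407, 0.1475]
orientation: [-0.001, 0.753, 0.659, -0.001]
ft_force: [0.8, -0.0, -0.4]
width: 0.0598
finger_force: 0.0
```

>>> {"name": "play_rows", "arguments": {
  "rows": [
    [44,-18.6,0,0,0,0,0.4],
    [44,-18.6,0,0,0,0,0.4],
    [44,-18.6,0,0,0,0,0.4],
    [40,-18.6,0,0,0,0,0.4],
    [0,0,0,0,0,0.14,0.4],
    [0,0,0,0,0,0.14,0.4],
    [0,0,0,0,0,0.137,0.4],
    [0,0,0,0,0,0,0.4]
  ]
}}

```text
clock: 18.35
eef_pos: [0.4276, 0.3193, 0.1476]
orientation: [-0.0, 0.873, 0.488, -0.001]
ft_force: [0.4, 0.1, -0.1]
width: 0.0598
finger_force: 0.0
```

```bash
python3 nav.py .4315 .3239 .06 58.5
```

```text
clock 18.35 pos [0.4276 0.3193 0.1476] phi 58.38 R2 [-0.0019 -0.0011 -1.    ] joints [-0.19  0.33 -0.68  1.94  0.25  0.96 -1.54] w 0.0598
tool shift mm [ 6.2  1.  87.5] turn wz rad -0.002 F [ 0.4  0.1 -0.1] ff 0.0
```

>>> {"name": "play_rows", "arguments": {
  "rows": [
    [6.2,1,30,0,0,0,0.4],
    [0,0,35,0,0,0,0.4],
    [0,0,20,0,0,0,0.4],
    [0,0,0,0,0,0,0.4],
    [0,0,0,0,0,0,0.4]
  ]
}}

```text
clock: 18.85
eef_pos: [0.4321, 0.3243, 0.0637]
orientation: [-0.0, 0.872, 0.49, -0.001]
ft_force: [0.7, 0.1, 0.3]
width: 0.0598
finger_force: 0.0
```

```bash
python3 nav.py .4315 .3239 .002 58.5
```

```text
clock 18.85 pos [0.4321 0.3243 0.0637] phi 58.64 R2 [-9.e-04 -1.e-03 -1.e+00] joints [-0.25  0.45 -0.63  2.    0.36  0.81 -1.63] w 0.0598
tool shift mm [-0.6 -0.2 61.7] turn wz rad 0.002 F [0.7 0.1 0.3] ff 0.0
```

Descend, light first centring grip at 20 N.

>>> {"name": "play_rows", "arguments": {
  "rows": [
    [0,0,20,0,0,0,0.4],
    [0,0,20,0,0,0,0.4],
    [0,0,15,0,0,0,0.4],
    [0,0,7,0,0,0,0.4],
    [0,0,0,0,0,0,0.4]
  ],
  "force": 20
}}

```text
clock: 19.35
eef_pos: [0.4323, 0.3242, 0.0017]
orientation: [-0.0, 0.872, 0.489, -0.0]
ft_force: [0.4, 0.2, -0.3]
width: 0.0594
finger_force: 0.0
```

>>> {"name": "play_rows", "arguments": {
  "rows": [
    [0,0,0,0,0,0,-0.2],
    [0,0,0,0,0,0,-0.2],
    [0,0,0,0,0,0,-0.2],
    [0,0,0,0,0,0,-0.2]
  ]
}}

```text
clock: 19.75
eef_pos: [0.4329, 0.3248, 0.0027]
orientation: [-0.0, 0.873, 0.489, 0.001]
ft_force: [-1.2, 0.6, 7.7]
width: 0.0376
finger_force: 21.3
```

>>> {"name": "play_rows", "arguments": {
  "rows": [
    [0,0,0,0,0,0,0.4],
    [0,0,0,0,0,0,0.4],
    [0,0,0,0,0,-0.143,0.4],
    [0,0,0,0,0,-0.143,0.4],
    [0,0,0,0,0,-0.143,0.4],
    [0,0,0,0,0,-0.143,0.4],
    [0,0,0,0,0,-0.143,0.4],
    [0,0,0,0,0,-0.143,0.4],
    [0,0,0,0,0,-0.143,0.4],
    [0,0,0,0,0,-0.143,0.4]
  ]
}}

```text
clock: 20.75
eef_pos: [0.4326, 0.3241, 0.0019]
orientation: [0.0, 0.467, 0.884, 0.0]
ft_force: [-0.8, -0.3, -0.2]
width: 0.0595
finger_force: 0.0
```

>>> {"name": "play_rows", "arguments": {
  "rows": [
    [0,0,0,0,0,-0.143,0.4],
    [0,0,0,0,0,-0.143,0.4],
    [0,0,0,0,0,-0.143,0.4],
    [0,0,0,0,0,0,0.4]
  ]
}}

```text
clock: 21.15
eef_pos: [0.4325, 0.324, 0.0016]
orientation: [-0.0, 0.269, 0.963, 0.0]
ft_force: [-0.8, 0.7, 0.9]
width: 0.0598
finger_force: 0.0
```

```bash
python3 nav.py .4324 .3245 .002 148.5
```

```text
clock 21.15 pos [0.4325 0.324  0.0016] phi 148.74 R2 [ 6.e-04 -2.e-04 -1.e+00] joints [-0.04  0.67 -0.93  2.01  0.73  0.83 -0.37] w 0.0598
tool shift mm [ 0.3  0.4 -0.4] turn wz rad 0.004 F [-0.8  0.7  0.9] ff 0.0
```

>>> {"name": "play_rows", "arguments": {
  "rows": [
    [0,0,0,0,0,0,-0.3],
    [0,0,0,0,0,0,-0.3],
    [0,0,0,0,0,0,-0.3],
    [0,0,0,0,0,0,-0.3],
    [0,0,0,0,0,0,-0.3]
  ],
  "force": 60
}}

```text
clock: 21.65
eef_pos: [0.4326, 0.3243, 0.002]
orientation: [0.0, 0.271, 0.963, 0.0]
ft_force: [0.4, -1.2, 6.0]
width: 0.0371
finger_force: 60.5
```

>>> {"name": "play_rows", "arguments": {
  "rows": [
    [0,0,-5,0,0,0,-0.3],
    [0,0,-20,0,0,0,-0.3],
    [0,0,-35,0,0,0,-0.3],
    [0,0,-40,0,0,0,-0.3],
    [0,0,-35,0,0,0,-0.3],
    [0,0,-25,0,0,0,-0.3],
    [0,0,0,0,0,0,-0.3]
  ]
}}

```text
clock: 22.35
eef_pos: [0.4334, 0.3254, 0.165]
orientation: [0.002, 0.271, 0.963, 0.002]
ft_force: [0.2, -0.2, -2.6]
width: 0.0369
finger_force: 60.4
```

```bash
python3 nav.py .586 .0036 .155 102.3
```

```text
clock 22.35 pos [0.4334 0.3254 0.165 ] phi 148.59 R2 [-0.0021  0.0038 -1.    ] joints [ 0.13  0.46 -1.12  1.9   0.47  1.08 -0.16] w 0.0369
tool shift mm [-297.9 -195.1    9.9] turn wz rad 0.808 F [ 0.2 -0.2 -2.6] ff 60.4
```

>>> {"name": "play_rows", "arguments": {
  "rows": [
    [-37.2,-24.4,0,0,0,0,-0.3],
    [-37.2,-24.4,0,0,0,0,-0.3],
    [-37.2,-24.4,0,0,0,0,-0.3],
    [-37.2,-24.4,0,0,0,0,-0.3],
    [-37.2,-24.4,0,0,0,0,-0.3],
    [-37.2,-24.4,0,0,0,0,-0.3],
    [-37.2,-24.4,0,0,0,0,-0.3],
    [0,0,0,0,0,0.135,-0.3],
    [0,0,0,0,0,0.135,-0.3],
    [0,0,0,0,0,0.135,-0.3]
  ]
}}

```text
clock: 23.35
eef_pos: [0.5652, 0.0423, 0.1608]
orientation: [-0.001, 0.461, 0.887, -0.0]
ft_force: [-0.2, -0.1, -1.1]
width: 0.0368
finger_force: 60.5
```

>>> {"name": "play_rows", "arguments": {
  "rows": [
    [0,0,0,0,0,0.135,-0.3],
    [0,0,0,0,0,0.135,-0.3],
    [0,0,0,0,0,0.135,-0.3],
    [0,0,0,0,0,0,-0.3]
  ]
}}

```text
clock: 23.75
eef_pos: [0.5652, 0.0428, 0.1611]
orientation: [-0.0, 0.629, 0.777, -0.0]
ft_force: [0.2, 0.6, -1.5]
width: 0.0372
finger_force: 60.5
```

```bash
python3 nav.py .586 .0036 .165 102.3
```

```text
clock 23.75 pos [0.5652 0.0428 0.1611] phi 102.06 R2 [-2.e-04 -1.e-03 -1.e+00] joints [ 0.52  0.43 -0.89  1.85  0.38  1.05 -0.31] w 0.0372
tool shift mm [-42.7  12.1  -3.9] turn wz rad -0.004 F [ 0.2  0.6 -1.5] ff 60.5
```

```bash
python3 - <<'E'
from fit import *
im=cv2.imread("pics/side0.png").astype(float);sat=im.max(2)-im.min(2)
ax=np.linspace(.045,.13,18)
for c in((.5876,.0056),(.587,.004)):
    q=proj("side",np.c_[np.tile(c,(18,1)),ax]);
    for v in range(179,189,2):
        u0=np.interp(-v,-q[::1,1][::1],q[:,0]) if q[0,1]<q[-1,1] else np.interp(v,q[::-1,1],q[::-1,0])
        U=np.arange(240,268);s=sat[v,240:268]
        print(c,v,round(u0,2),"".join("%4d"%x for x in s[5:22]) if c[0]<.5875 else "")
    print(proj("side",np.array([[*c,.132],[*c,.124],[*c,.04]])).round(1))
t=cv2.imread("pics/top0.png").astype(float);sat=t.max(2)-t.min(2)
print(proj("top",np.array([[.5844,.0017,.132],[.5844,.0017,.08],[.5844,.0017,.04]])).round(2))
print("u 254..270")
for v in range(177,200): print(v,"".join("%4d"%x for x in sat[v,254:271]),"|","".join("%4d"%x for x in t[v,254:271].mean(1)))
print("side gray")
for v in range(174,190): print(v,"".join("%4d"%x for x in im[v,244:264].mean(1)))
E
```

```text
(0.5876, 0.0056) 179 252.6 
(0.5876, 0.0056) 181 252.67 
(0.5876, 0.0056) 183 252.76 
(0.5876, 0.0056) 185 252.85 
(0.5876, 0.0056) 187 252.94 
[[252.6 179. ]
 [252.7 180.7]
 [253.4 197.9]]
(0.587, 0.004) 179 253.05   60  60  56  54  51  37  24  15  15  18  23  39  43  44  50  66  78
(0.587, 0.004) 181 253.13   72  69  64  58  46  27  17  14  10  11  18  44  59  71  78  84  88
(0.587, 0.004) 183 253.22   80  84  81  77  67  42  18  12   9  12  31  60  82  85  84  81  81
(0.587, 0.004) 185 253.3   84  85  83  81  71  50  21  11  10   9  33  61  77  81  83  82  82
(0.587, 0.004) 187 253.39   84  81  82  81  75  51  24  13  11  11  24  53  73  78  77  75  73
[[253.  178.8]
 [253.1 180.6]
 [253.9 197.7]]
[[261.3  183.11]
 [261.52 186.2 ]
 [261.67 188.41]]
u 254..270
177   14  40  42  40  39  57  90  90  90  94  92  91  88  89  90  90  89 |  115  55  62  64  58  80 133 132 135 135 134 132 135 133 132 133 134
178   13  32  46  45  43  59  93  92  91  90  90  90  90  89  91  91  92 |  116  57  63  63  64  88 142 137 136 136 135 133 134 134 134 135 136
179    8  16  47  46  42  62  96  92  9
[... 3654 characters left out ...]
 130 141 141 140 137
182  129 128 126 119 112 105 109 116 117 111 103  94 106 125 136 143 143 138 137 136
183  135 137 137 133 132 124 112 111 108 100  92  93 116 136 144 145 140 138 134 135
184  139 142 142 142 138 134 114 109 102  93  85  95 118 138 141 138 139 136 137 137
185  139 142 141 141 138 133 122 105  99  95  86  91 115 134 137 138 138 137 138 137
186  145 143 139 137 140 133 121 107 101  96  84  87 110 128 135 134 135 136 132 130
187  140 141 137 138 139 132 121 108 101  97  87  83 106 127 135 134 125 121 117 110
188  140 141 139 142 143 137 123 107 101  97  85  86 104 125 131 120 103  92  89  85
189  138 137 137 142 144 138 126 111 104  95  88  87 104 121 116  99  77  70  70  73
```

```bash
python3 - <<'E'
from fit import *
p=np.array(r.state()["eef_pos"]);print(p)
M["sl"]=[M["sleeve"][0]];
for n in("side","top"):
    im=r.capture(n)
    for q in r.cut_out(n,"sleeve")[:2]:
        print(n,round(q["p"],2),q["bbox"],fit({n:q["region"]},"sleeve",p[2]-.002,(p[0],p[1],.213)))
    c=proj(n,pose(np.vstack(M["sleeve"]),p[0],p[1],p[2]-.002,.213));print(n,"pred",c.min(0).round(1),c.max(0).round(1))
im=r.capture("side");cv2.imwrite("pics/c8.png",cv2.cvtColor(im,cv2.COLOR_RGB2BGR))
g=im.astype(int)
for v in range(166,206,1): print(v," ".join("%3d"%g[v,u].mean() for u in range(224,262)))
E
```

```text
[0.56523501 0.04278599 0.161131  ]
side 0.65 [240.6, 164.3, 254.7, 190.2] (array([0.57058613, 0.04613628, 0.03325373]), np.float64(25.43210561967752))
side 0.63 [214.0, 170.7, 298.2, 237.6] (array([0.48161356, 0.08939564, 1.32686726]), np.float64(2796.6982809868377))
side pred [240.3 163.7] [259.1 188.7]
top 0.4 [385.0, 177.6, 411.3, 198.7] (array([0.56523501, 0.04278599, 0.213     ]), np.float64(371.9299136473858))
top 0.35 [222.4, 160.9, 302.4, 228.5] (array([ 0.523034  ,  0.09681739, -0.55728685]), np.float64(516.7596931271978))
top pred [241.  177.8] [257.6 196. ]
166 189 194 196 197 197 196 193 195 196 194 196 194 194 186 150 106  87  73  88 122 139 135 130 128 131 134 130 106  66  36  31  23  28  30  32  31  30  36
167 196 195 194 194 196 193 197 199 196 196 193 199 195 187 158 114  87  86 109 145 146 122 109 118 123 132 133 117  80  44  27  30  30  28  30  30  37  66
168 194 193 194 193 193 196 196 196 194 195 197 194 194 191 167 118  94  92 119 149 154 124 113 115 126 134 134 127  90  51  29  25  25  31  33  38  47  92
169 195 195 192 195 194 195 197 194 196 199 196 196 195 1
[... 5014 characters left out ...]
 145 143 145 148 144 147 148 145 144 139 139 140 144 143 140 139 138 140 137
202 138 140 140 143 144 147 149 146 147 147 147 151 153 154 157 155 153 145 145 144 144 146 148 149 149 145 143 142 143 145 143 142 142 143 140 143 142 143
203 140 140 142 148 148 148 147 146 146 147 151 151 153 154 152 150 149 149 145 145 145 147 146 149 146 144 144 143 145 143 145 140 143 141 139 141 139 139
204 140 143 146 147 146 146 145 148 148 147 151 155 155 156 152 149 144 143 144 145 146 146 148 146 144 141 142 144 144 142 142 140 140 140 140 141 140 138
205 146 145 148 146 143 146 147 149 147 151 153 152 156 155 150 146 143 144 143 145 146 148 147 146 143 141 144 144 144 142 140 140 141 140 143 142 140 138
```

>>> {"name": "play_rows", "arguments": {
  "rows": [
    [-14,10,0,0,0,0,-0.3],
    [-14,3,0,0,0,0,-0.3],
    [-12,0,3,0,0,0,-0.3],
    [-2,0,2,0,0,0,-0.3],
    [0,0,0,0,0,0,-0.3],
    [0,0,0,0,0,0,-0.3]
  ]
}}

```text
clock: 24.6
eef_pos: [0.587, 0.0049, 0.1568]
orientation: [-0.0, 0.628, 0.778, 0.0]
ft_force: [-0.5, 0.7, -1.0]
width: 0.0371
finger_force: 60.5
```

```bash
python3 nav.py .587 .0042 .152 102.2; python3 - <<'E'
from fit import *
p=np.array(r.state()["eef_pos"]);o=[]
for n,x0,y0 in(("side",228,150),("top",235,160)):
    im=cv2.cvtColor(r.capture(n),cv2.COLOR_RGB2BGR);k=10
    a=crop(im,x0,y0,40,50,k);b=a.copy()
    for z0 in(0,.014):
        for y0_,y1_ in((-22,-6.5),(6.5,22)):
            P=pose(np.c_[np.array([[-22,y0_],[22,y0_],[22,y1_],[-22,y1_]]),np.zeros(4)],p[0],p[1],p[2]-.002+z0,np.radians(12.1))
            cv2.polylines(b,[np.round((proj(n,P)-[x0-.5,y0-.5])*k).astype(int)],True,(0,255,0),1)
    q=np.round((proj(n,np.array([[.587,.0042,.04],[.587,.0042,.132]]))-[x0-.5,y0-.5])*k).astype(int);cv2.line(b,tuple(map(int,q[0])),tuple(map(int,q[1])),(0,0,255),1)
    if n=="side":o+=[a,b]
cv2.imwrite("pics/c9.png",np.hstack(o))
E
```

```text
clock 24.6 pos [0.587  0.0049 0.1568] phi 102.22 R2 [ 3.e-04 -2.e-04 -1.e+00] joints [ 0.56  0.46 -0.87  1.81  0.4   1.06 -0.25] w 0.0371
tool shift mm [-0.7 -0.2  4.8] turn wz rad 0.0 F [-0.5  0.7 -1. ] ff 60.5
```

View pics/c9.png

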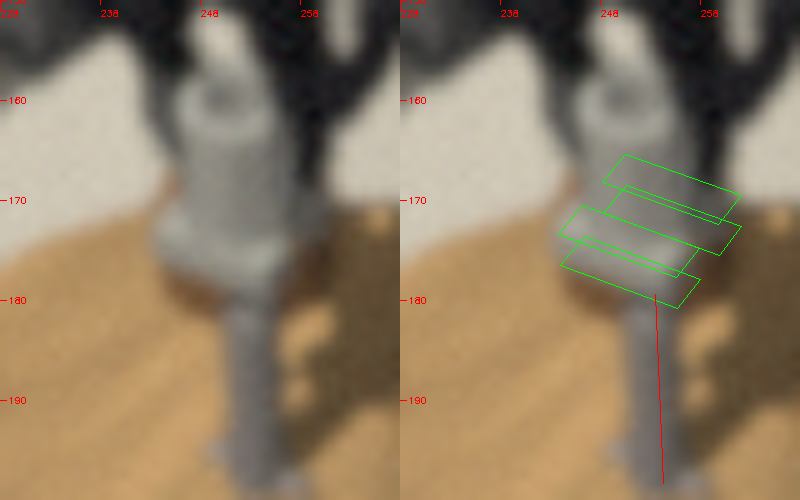

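>>> {"name": "play_rows", "arguments": {
  "rows": [
    [0,0,6,0,0,0,-0.3],
    [0,0,6,0,0,0,-0.3],
    [0,0,6,0,0,0,-0.3],
    [0,0,4,0,0,0,-0.3],
    [0,0,3,0,0,0,-0.3],
    [0,0,0,0,0,0,-0.3]
  ]
}}

```text
clock: 25.3
eef_pos: [0.5872, 0.0045, 0.1313]
orientation: [-0.0, 0.628, 0.778, -0.0]
ft_force: [-0.5, -0.1, -0.8]
width: 0.037
finger_force: 60.5
```

>>> {"name": "play_rows", "arguments": {
  "rows": [
    [0,0,2,0,0,0,-0.3],
    [0,0,2,0,0,0,-0.3],
    [0,0,0,0,0,0,-0.3]
  ]
}}

```text
clock: 25.6
eef_pos: [0.5873, 0.0044, 0.1276]
orientation: [-0.0, 0.628, 0.778, -0.0]
ft_force: [-0.2, 0.1, -1.7]
width: 0.0375
finger_force: 60.5
```

>>> {"name": "play_rows", "arguments": {
  "rows": [
    [0,0,2,0,0,0,-0.3],
    [0,0,2,0,0,0,-0.3],
    [0,0,0,0,0,0,-0.3]
  ]
}}

```text
clock: 25.9
eef_pos: [0.5872, 0.0045, 0.1235]
orientation: [-0.0, 0.628, 0.778, -0.0]
ft_force: [0.8, 0.1, -1.1]
width: 0.037
finger_force: 60.5
```

>>> {"name": "play_rows", "arguments": {
  "rows": [
    [0,0,4,0,0,0,-0.3],
    [0,0,4,0,0,0,-0.3],
    [0,0,4,0,0,0,-0.3],
    [0,0,0,0,0,0,-0.3]
  ]
}}

```text
clock: 26.3
eef_pos: [0.5865, 0.0047, 0.1111]
orientation: [-0.001, 0.628, 0.778, -0.001]
ft_force: [-3.8, 1.0, -2.2]
width: 0.0369
finger_force: 60.5
```

>>> {"name": "play_rows", "arguments": {
  "rows": [
    [0,0,4,0,0,0,-0.3],
    [0,0,5,0,0,0,-0.3],
    [0,0,5,0,0,0,-0.3],
    [0,0,5,0,0,0,-0.3],
    [0,0,0,0,0,0,-0.3]
  ]
}}

```text
clock: 26.8
eef_pos: [0.5859, 0.0047, 0.0916]
orientation: [-0.001, 0.628, 0.778, -0.001]
ft_force: [-5.4, 2.2, -4.6]
width: 0.0371
finger_force: 60.4
```

>>> {"name": "play_rows", "arguments": {
  "rows": [
    [0,0,5,0,0,0,-0.3],
    [0,0,5,0,0,0,-0.3],
    [0,0,5,0,0,0,-0.3],
    [0,0,5,0,0,0,-0.3],
    [0,0,0,0,0,0,-0.3]
  ]
}}

```text
clock: 27.3
eef_pos: [0.5859, 0.0047, 0.0716]
orientation: [-0.001, 0.628, 0.778, -0.001]
ft_force: [-5.7, 0.9, -5.1]
width: 0.0372
finger_force: 60.5
```

>>> {"name": "play_rows", "arguments": {
  "rows": [
    [0,-1.2,0,0,0,0,-0.3],
    [0,0,4,0,0,0,-0.3],
    [0,0,4,0,0,0,-0.3],
    [0,0,4,0,0,0,-0.3],
    [0,0,3,0,0,0,-0.3],
    [0,0,0,0,0,0,-0.3]
  ]
}}

```text
clock: 27.9
eef_pos: [0.5858, 0.0045, 0.0573]
orientation: [-0.0, 0.628, 0.778, -0.0]
ft_force: [-3.6, 3.3, -3.5]
width: 0.0368
finger_force: 60.8
```

>>> {"name": "play_rows", "arguments": {
  "rows": [
    [0,0,2,0,0,0,-0.3],
    [0,0,2,0,0,0,-0.3],
    [0,0,2,0,0,0,-0.3],
    [0,0,0,0,0,0,-0.3]
  ]
}}

```text
clock: 28.3
eef_pos: [0.5859, 0.0046, 0.0517]
orientation: [-0.0, 0.628, 0.778, 0.0]
ft_force: [-3.6, 3.6, -3.7]
width: 0.0375
finger_force: 60.8
```

>>> {"name": "play_rows", "arguments": {
  "rows": [
    [0,0,2,0,0,0,-0.3],
    [0,0,1,0,0,0,-0.3],
    [0,0,0,0,0,0,-0.3]
  ]
}}

```text
clock: 28.6
eef_pos: [0.5859, 0.0046, 0.0487]
orientation: [-0.0, 0.628, 0.778, 0.0]
ft_force: [-4.5, 3.9, -2.6]
width: 0.0373
finger_force: 61.0
```

>>> {"name": "play_rows", "arguments": {
  "rows": [
    [0,0,2,0,0,0,-0.3],
    [0,0,1.5,0,0,0,-0.3],
    [0,0,0,0,0,0,-0.3]
  ]
}}

```text
clock: 28.9
eef_pos: [0.5859, 0.0046, 0.0452]
orientation: [-0.0, 0.628, 0.778, 0.0]
ft_force: [-3.6, 3.7, -3.1]
width: 0.037
finger_force: 61.0
```

>>> {"name": "play_rows", "arguments": {
  "rows": [
    [0,0,1.5,0,0,0,-0.3],
    [0,0,1,0,0,0,-0.3],
    [0,0,0,0,0,0,-0.3]
  ]
}}

```text
clock: 29.2
eef_pos: [0.5859, 0.0046, 0.0428]
orientation: [-0.0, 0.628, 0.778, 0.0]
ft_force: [-5.0, 3.9, -2.9]
width: 0.0372
finger_force: 61.1
```

>>> {"name": "play_rows", "arguments": {
  "rows": [
    [0,0,1.2,0,0,0,-0.3],
    [0,0,0,0,0,0,-0.3]
  ]
}}

```text
clock: 29.4
eef_pos: [0.5859, 0.0047, 0.042]
orientation: [-0.0, 0.628, 0.778, -0.0]
ft_force: [-7.3, 3.5, 7.6]
width: 0.0368
finger_force: 61.8
```

>>> {"name": "play_rows", "arguments": {
  "rows": [
    [0,0,0.5,0,0,0,-0.3],
    [0,0,0,0,0,0,-0.3]
  ]
}}

```text
clock: 29.6
eef_pos: [0.586, 0.0047, 0.042]
orientation: [0.0, 0.628, 0.778, -0.0]
ft_force: [-11.5, 1.9, 16.4]
width: 0.0373
finger_force: 63.2
```

>>> {"name": "play_rows", "arguments": {
  "rows": [
    [0,0,-1,0,0,0,0],
    [0,0,0,0,0,0,0.3],
    [0,0,0,0,0,0,0.4],
    [0,0,-5,0,0,0,0.4],
    [0,0,-20,0,0,0,0.4],
    [0,0,-40,0,0,0,0.4],
    [0,0,-45,0,0,0,0.4],
    [0,0,-30,0,0,0,0.4],
    [0,0,0,0,0,0,0.4]
  ]
}}

```text
clock: 30.5
eef_pos: [0.5884, 0.0047, 0.1867]
orientation: [0.003, 0.628, 0.778, 0.002]
ft_force: [1.0, -0.2, -0.4]
width: 0.0596
finger_force: 0.0
```

```bash
python3 nav.py .585 .3186 .13; python3 - <<'E'
from fit import *
for n in("side","top"):
    r.capture(n)
    for q in r.cut_out(n,"tier")[:1]: print(n,q["p"],q["bbox"],fit({n:q["region"]},"tier",0,(.582,.317),False))
    for q in r.cut_out(n,"sleeve")[:1]: print(n,q["p"],q["bbox"],fit({n:q["region"]},"sleeve",.04,(.587,.0046,.212)))
E
```

```text
clock 30.5 pos [0.5884 0.0047 0.1867] phi 102.19 R2 [-0.0017  0.0061 -1.    ] joints [ 0.58  0.43 -0.89  1.78  0.37  1.1  -0.23] w 0.0596
tool shift mm [307.7  62.6  56.5] turn wz rad None F [ 1.  -0.2 -0.4] ff 0.0
side 0.96 [168.1, 248.4, 211.4, 278.8] (array([0.58481934, 0.31823001]), np.float64(4.891051259342013))
side 0.68 [246.3, 183.4, 259.3, 202.8] (array([0.59050031, 0.00812085, 0.36068916]), np.float64(30.897013617542484))
top 0.94 [159.2, 177.3, 197.0, 216.7] (array([0.580148  , 0.31632351]), np.float64(5.131324790681543))
```

>>> {"name": "play_rows", "arguments": {
  "rows": [
    [38.4,7.6,0,0,0,0,0.4],
    [38.4,7.6,0,0,0,0,0.4],
    [38.4,7.6,0,0,0,0,0.4],
    [38.4,7.6,0,0,0,0,0.4],
    [38.4,7.6,0,0,0,0,0.4],
    [38.4,7.6,15,0,0,0,0.4],
    [38.4,7.6,20,0,0,0,0.4],
    [38.4,7.6,20,0,0,0,0.4],
    [0,0,30,0,0,0,0.4],
    [0,0,0,0,0,0,0.4]
  ],
  "force": 20
}}

```text
clock: 31.8
eef_pos: [0.578, 0.3171, 0.0925]
orientation: [-0.002, 0.627, 0.779, -0.003]
ft_force: [0.1, -1.0, -0.9]
width: 0.06
finger_force: 0.0
```

```bash
python3 nav.py .583 .318 -.018
```

```text
clock 31.8 pos [0.578  0.3171 0.0925] phi 102.35 R2 [-0.0013 -0.0066 -1.    ] joints [-0.02  0.65 -0.83  1.69  0.54  1.05 -0.81] w 0.06
tool shift mm [-1.000e-01  5.800e+00  1.105e+02] turn wz rad None F [ 0.1 -1.  -0.9] ff 0.0
```

>>> {"name": "play_rows", "arguments": {
  "rows": [
    [0,5.5,25,0,0,0,0.4],
    [0,0,25,0,0,0,0.4],
    [0,0,20,0,0,0,0.4],
    [0,0,15,0,0,0,0.4],
    [0,0,10,0,0,0,0.4],
    [0,0,0,0,0,0,0.4],
    [0,0,0,0,0,0,0.4]
  ]
}}

```text
clock: 32.5
eef_pos: [0.5863, 0.3188, 0.0028]
orientation: [0.0, 0.628, 0.778, 0.0]
ft_force: [-0.1, -0.1, 1.3]
width: 0.0601
finger_force: 0.0
```

```bash
python3 nav.py .583 .318 -.018
```

```text
clock 32.5 pos [0.5863 0.3188 0.0028] phi 102.2 R2 [ 3.e-04  5.e-04 -1.e+00] joints [-0.06  0.76 -0.76  1.72  0.64  0.92 -0.87] w 0.0601
tool shift mm [-0.1 -3.4 20.8] turn wz rad None F [-0.1 -0.1  1.3] ff 0.0
```

>>> {"name": "play_rows", "arguments": {
  "rows": [
    [0,-3,10,0,0,0,0.4],
    [0,0,6,0,0,0,0.4],
    [0,0,4,0,0,0,0.4],
    [0,0,0,0,0,0,0.4]
  ]
}}

```text
clock: 32.9
eef_pos: [0.5828, 0.3177, -0.0185]
orientation: [-0.0, 0.628, 0.778, -0.0]
ft_force: [-0.5, 1.1, -0.2]
width: 0.0595
finger_force: 0.0
```

>>> {"name": "play_rows", "arguments": {
  "rows": [
    [0,0,0,0,0,0,-0.2],
    [0,0,0,0,0,0,-0.2],
    [0,0,0,0,0,0,-0.2],
    [0,0,0,0,0,0,-0.2],
    [0,0,0,0,0,0,-0.2]
  ]
}}

```text
clock: 33.4
eef_pos: [0.5832, 0.318, -0.0176]
orientation: [0.0, 0.628, 0.778, 0.0]
ft_force: [-1.4, 0.0, 4.9]
width: 0.0405
finger_force: 20.7
```

>>> {"name": "play_rows", "arguments": {
  "rows": [
    [0,0,0,0,0,0,0.3],
    [0,0,0,0,0,0,0.3],
    [0,0,0,0,0,0.131,0.3],
    [0,0,0,0,0,0.131,0.3],
    [0,0,0,0,0,0.131,0.3],
    [0,0,0,0,0,0,-0.2],
    [0,0,0,0,0,0,-0.2],
    [0,0,0,0,0,0,-0.2],
    [0,0,0,0,0,0,-0.2]
  ]
}}

```text
clock: 34.3
eef_pos: [0.5832, 0.318, -0.0178]
orientation: [-0.0, 0.767, 0.641, 0.0]
ft_force: [1.0, -0.5, 4.1]
width: 0.0375
finger_force: 21.3
```

>>> {"name": "play_rows", "arguments": {
  "rows": [
    [0,0,0,0,0,0,-0.3],
    [0,0,0,0,0,0,-0.3],
    [0,0,-5,0,0,0,-0.3],
    [0,0,-15,0,0,0,-0.3],
    [0,0,-35,0,0,0,-0.3],
    [0,0,-40,0,0,0,-0.3],
    [0,0,-40,0,0,0,-0.3],
    [0,0,-25,0,0,0,-0.3],
    [0,0,0,0,0,0,-0.3]
  ],
  "force": 60
}}

```text
clock: 35.2
eef_pos: [0.5845, 0.3191, 0.1471]
orientation: [0.001, 0.768, 0.641, 0.003]
ft_force: [-0.2, 0.9, -3.1]
width: 0.0371
finger_force: 60.7
```

```bash
python3 nav.py .5858 .0045 .148
```

```text
clock 35.2 pos [0.5845 0.3191 0.1471] phi 79.71 R2 [ 0.0037  0.0047 -1.    ] joints [-0.05  0.57 -0.77  1.65  0.43  1.1  -1.12] w 0.0371
tool shift mm [-309.3   57.5   -1.8] turn wz rad None F [-0.2  0.9 -3.1] ff 60.7
```

>>> {"name": "play_rows", "arguments": {
  "rows": [
    [-25,4.7,0,0,0,0,-0.3],
    [-40,7.4,0,0,0,0,-0.3],
    [-40,7.4,0,0,0,0,-0.3],
    [-40,7.4,0,0,0,0,-0.3],
    [-40,7.4,0,0,0,0,-0.3],
    [-40,7.4,0,0,0,0,-0.3],
    [-40,7.4,0,0,0,0,-0.3],
    [-30,5.6,0,0,0,0,-0.3],
    [-14,2.6,0,0,0,0,-0.3],
    [0,0,0,0,0,0,-0.3]
  ]
}}

```text
clock: 36.2
eef_pos: [0.5837, 0.0011, 0.1417]
orientation: [-0.0, 0.769, 0.64, -0.001]
ft_force: [0.6, 0.3, -1.9]
width: 0.0369
finger_force: 60.7
```

```bash
python3 nav.py .5858 .0045 .125; python3 - <<'E'
from fit import *
p=np.array(r.state()["eef_pos"])
r.capture("side")
for q in r.cut_out("side","tier")[:1]: print(q["p"],q["bbox"],fit({"side":q["region"]},"tier",p[2]+.0177,(p[0],p[1]),False))
E
```

```text
clock 36.2 pos [0.5837 0.0011 0.1417] phi 79.51 R2 [-8.e-04 -9.e-04 -1.e+00] joints [ 0.49  0.44 -0.76  1.84  0.36  1.01 -0.6 ] w 0.0369
tool shift mm [ 3.7  1.4 16.7] turn wz rad None F [ 0.6  0.3 -1.9] ff 60.7
0.92 [231.7, 162.4, 274.9, 186.2] (array([0.58337919, 0.00501125]), np.float64(98.83616602894394))
```

>>> {"name": "play_rows", "arguments": {
  "rows": [
    [3.5,1.4,5,0,0,0,-0.3],
    [0,0,8,0,0,0,-0.3],
    [0,0,6,0,0,0,-0.3],
    [0,0,4,0,0,0,-0.3],
    [0,0,2,0,0,0,-0.3],
    [0,0,0,0,0,0,-0.3]
  ]
}}

```text
clock: 36.9
eef_pos: [0.586, 0.0069, 0.1167]
orientation: [-0.0, 0.768, 0.641, -0.0]
ft_force: [0.5, -0.2, -2.1]
width: 0.0372
finger_force: 60.7
```

```bash
python3 nav.py .5858 .0045 .105
```

```text
clock 36.9 pos [0.586  0.0069 0.1167] phi 79.69 R2 [ 0.e+00 -6.e-04 -1.e+00] joints [ 0.46  0.47 -0.75  1.85  0.39  0.97 -0.63] w 0.0372
tool shift mm [-2.4  0.2 11.7] turn wz rad None F [ 0.5 -0.2 -2.1] ff 60.7
```

>>> {"name": "play_rows", "arguments": {
  "rows": [
    [-2.4,0.2,0,0,0,0,-0.3],
    [0,0,2,0,0,0,-0.3],
    [0,0,2,0,0,0,-0.3],
    [0,0,2,0,0,0,-0.3],
    [0,0,0,0,0,0,-0.3]
  ]
}}

```text
clock: 37.4
eef_pos: [0.5857, 0.0044, 0.1108]
orientation: [-0.0, 0.768, 0.641, -0.0]
ft_force: [0.1, 0.7, -2.9]
width: 0.0374
finger_force: 60.7
```

>>> {"name": "play_rows", "arguments": {
  "rows": [
    [0,0,2,0,0,0,-0.3],
    [0,0,2,0,0,0,-0.3],
    [0,0,2,0,0,0,-0.3],
    [0,0,0,0,0,0,-0.3]
  ]
}}

```text
clock: 37.8
eef_pos: [0.5857, 0.0044, 0.1047]
orientation: [-0.0, 0.768, 0.641, -0.0]
ft_force: [-0.9, -0.2, -2.0]
width: 0.037
finger_force: 60.8
```

On the spindle, no contact. Continue to the sleeve top (~0.084).

>>> {"name": "play_rows", "arguments": {
  "rows": [
    [0,0,3,0,0,0,-0.3],
    [0,0,3,0,0,0,-0.3],
    [0,0,3,0,0,0,-0.3],
    [0,0,3,0,0,0,-0.3],
    [0,0,2,0,0,0,-0.3],
    [0,0,2,0,0,0,-0.3],
    [0,0,0,0,0,0,-0.3]
  ]
}}

```text
clock: 38.5
eef_pos: [0.5857, 0.0043, 0.0887]
orientation: [-0.0, 0.768, 0.641, -0.0]
ft_force: [-3.7, -2.8, -4.4]
width: 0.0369
finger_force: 60.6
```

>>> {"name": "play_rows", "arguments": {
  "rows": [
    [0,0,2,0,0,0,-0.3],
    [0,0,1,0,0,0,-0.3],
    [0,0,0,0,0,0,-0.3]
  ]
}}

```text
clock: 38.8
eef_pos: [0.5857, 0.0043, 0.0859]
orientation: [-0.0, 0.768, 0.641, -0.0]
ft_force: [-4.6, -2.1, -3.2]
width: 0.0368
finger_force: 60.7
```

>>> {"name": "play_rows", "arguments": {
  "rows": [
    [0,0,1,0,0,0,-0.3],
    [0,0,1,0,0,0,-0.3],
    [0,0,0,0,0,0,-0.3]
  ]
}}

```text
clock: 39.1
eef_pos: [0.5858, 0.0042, 0.0844]
orientation: [0.0, 0.768, 0.641, -0.0]
ft_force: [-7.2, -2.2, 4.8]
width: 0.037
finger_force: 61.5
```

>>> {"name": "play_rows", "arguments": {
  "rows": [
    [0,0,0.3,0,0,0,-0.3],
    [0,0,-0.5,0,0,0,0],
    [0,0,0,0,0,0,0.3],
    [0,0,0,0,0,0,0.4],
    [0,0,-5,0,0,0,0.4],
    [0,0,-20,0,0,0,0.4],
    [0,0,-40,0,0,0,0.4],
    [0,0,-40,0,0,0,0.4],
    [0,0,-10,0,0,0,0.4],
    [0,0,0,0,0,0,0.4]
  ]
}}

```text
clock: 40.1
eef_pos: [0.587, 0.0045, 0.2014]
orientation: [0.001, 0.768, 0.641, 0.001]
ft_force: [-0.5, -0.2, -0.5]
width: 0.0598
finger_force: 0.0
```

>>> {"name": "play_rows", "arguments": {
  "rows": [
    [-45,0,0,0,0,0,0.4],
    [-45,0,0,0,0,0,0.4],
    [-45,0,0,0,0,0,0.4],
    [-45,0,0,0,0,0,0.4],
    [-45,0,0,0,0,0,0.4],
    [-45,0,0,0,0,0,0.4],
    [-45,0,0,0,0,0,0.4],
    [0,0,0,0,0,0,0.4],
    [0,0,0,0,0,0,0.4]
  ]
}}

```text
clock: 41.0
eef_pos: [0.5286, -0.3063, 0.1978]
orientation: [-0.001, 0.769, 0.64, -0.0]
ft_force: [-0.0, 0.7, -0.2]
width: 0.0595
finger_force: 0.0
```

```bash
python3 - <<'E'
from fit import *
M["cork_block"]=[prism(ngon(32,33),0,35)];M["rondel"]=[prism(ngon(32,34),0,12)];M["stone_tile"]=[box(-35,35,-35,35,0,10)]
z0={"tier":.102,"hammer":.004,"rondel":.04,"stone_tile":.04,"cork_block":.04}
g={"tier":(.586,.0045),"hammer":(.43,-.316,1.44),"rondel":(.498,.055),"stone_tile":(.535,-.076,.4),"cork_block":(.66,-.075)}
for n in("side","top"):
    im=r.capture(n);old=cv2.imread(f"pics/{n}0.png")
    cv2.imwrite(f"pics/end_{n}.png",cv2.cvtColor(im,cv2.COLOR_RGB2BGR))
    for t in z0:
        for q in r.cut_out(n,t)[:1]: print(n,t,round(q["p"],2),np.round(q["bbox"],1),*[np.round(a,4) for a in fit({n:q["region"]},t,z0[t],g[t],len(g[t])==3)])
    # tier height check
    if n=="side":
        q=r.cut_out(n,"tier")[0]
        for z in(.092,.102,.112,.122): print(z,fit({n:q["region"]},"tier",z,(.586,.0045),False))
print(r.state()["clock"],r.state()["eef_pos"])
E
```

```text
side tier 0.65 [234.1 173.  274.  198. ] [0.5896 0.0066] 4.6457
side hammer 0.77 [329.6 166.6 354.1 185.1] [ 0.4319 -0.3194  1.4571] 1.0738
side rondel 0.55 [252.9 209.2 271.1 228.6] [0.5013 0.0595] 5.7916
side stone_tile 0.65 [266.8 180.1 292.6 199.2] [ 0.5363 -0.0754  0.3953] 6.9685
side cork_block 0.43 [245.  163.3 259.9 168.7] [ 0.6899 -0.1023] 140.9442
0.092 (array([ 0.59654147, -0.00086008]), np.float64(2.462856971919416))
0.102 (array([0.5895918 , 0.00659658]), np.float64(4.6457116384331405))
0.112 (array([0.58266938, 0.01355811]), np.float64(8.43506715635151))
0.122 (array([0.57609423, 0.02071627]), np.float64(13.720700826181423))
top tier 0.96 [242.8 166.9 280.7 204. ] [0.5856 0.0041] 8.9873
top hammer 0.66 [222.2 152.1 302.6 231.3] [ 0.43  -0.316  1.44 ] 2799.0818
top rondel 0.84 [240.3 202.6 258.1 220.6] [0.4982 0.0567] 4.4528
top stone_tile 0.74 [274.9 188.9 298.3 213. ] [ 0.5326 -0.0774  0.4769] 22.7314
top cork_block 0.71 [274.  157.5 292.3 176.8] [ 0.6594 -0.0765] 5.6492
41.65 [ 0.52958175 -0.30545906  0.1993604 ]
```

```bash
python3 -c "
from station import r
print(r.sign_off())"
```

```text
the job is handed in; nothing more can be done
None
```

I handed the job in at about 42 s of the 72 s. The hammer head lies flat in the tray. The sleeve is fully home, straddling the drive pin, and the tier is seated on it. The sleeve and tier both met firm contact within 1 mm of the computed seated height. The last camera fits showed no sign that the turntable or the other things had moved, within a few mm. While locating the hammer I pressed the closed fingertips on it with about 53 N, and it did not move.

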